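Rebuild the hauling pulley on its stepped axle

ROBOT

A 6-joint arm with a two-finger parallel gripper is mounted at the origin on the work surface. World frame = base frame: x ahead of the robot, y to its left, z up, the work surface at z = 0. Lengths are in m, angles in rad, forces in N, time in s.
With the tool pointing down it reaches from about 0.425 to 0.95 m from the base axis. Payload 14.7 kg.
Tool frame: the origin (TCP) lies midway between the tips of the shut fingers; the grasp point (between the pads) lies 19 mm behind it; z points along the fingers, y is the direction in which the jaws open and shut (so a half turn about z gives the same grasp; the last joint's range is limited). The gripper opens to 85 mm and grips with 20 to 120 N. Pads are 22 mm wide; open, the fingers measure 114 mm over their backs; the gripper's body (76 mm by 85 mm) begins 54 mm behind the grasp point. The pads swing forward as they close: fully open they stand 13 mm farther back than shut.
Start: joints at [1.076, 0.48, 1.596, -0, 1.065, -0.047], TCP at [0.281, 0.586, 0.231] pointing down, gripper open.
Joint ranges: [-2.75, 2.75], [-0.82, 2.05], [0.23, 2.67], [-1.56, 4.7], [0.09, 2.69], [-2.92, 2.92]. Speed limits (rad/s): [1.89, 1.89, 2.39, 3.01, 3.01, 3.01].

INTERFACE

Orientations are given as a rotation vector (axis times angle).
In Python, from plant import * gives the robot as it stands. The module is installed in compiled form; this text tells all that it offers.
- The arm moves only by the shell command python3 -m crank 'ROWS' [OPENING] [FORCE]. ROWS is JSON, a list of rows, each a list of 4 numbers: the shift along the tool's x, y, z in cm, then the turn about the tool's z in rad. In form: [[tx, ty, tz, roll], ...]. A call has exactly 10 rows; each row shifts and turns the commanded pose from where the row before left it, along the tool's axes as they then stand; what a row does not reach is not made up. A row lasts 1/12 s, in which the tool goes at most 41.7 mm and 7.16 degrees, less where a joint would pass 70% of its speed; a pose out of reach is approached as far as the arm can. A call is refused whole if a number of a shift passes 4.17 or a number of a turn 0.125, either way. A call with a gripper value outside its range is refused whole. OPENING is the opening, from 0 (shut) to 1 (fully open), set as the call begins (- or left out, the last holds). The fingers move at their own pace and stop on an object; FORCE is the grip in N (left out, the last holds). Time passes only in rows, so rows that do not move let the fingers close, or fill a call up. It gives the time, the measured TCP pose, the force and the opening at its end, in the units of the state.
- sense(): the state, without advancing time (a new reading comes with each control period).
- camera(name): name is "scene" or "side" or "wrist"; returns the picture (420x560x3 uint8, blue, green, red); there is no depth.
- camera_params(name): a dict with "fx", "fy", "cx", "cy" (pixels), "position" and "rotation" of the camera in the world. Camera axes: x right, y up, looking along -z (the intrinsics and any distortion apply to the point x, -y, -z); pixel columns grow to the right and rows downward; lengths in m; the calibration is good to about 2 mm. The wrist camera is an equidistant fisheye: a pixel r from the principal point sees the ray r / f radians off the axis. A picture is of the moment at which its call begins: read the wrist's pose just before it. camera_params takes no time and is no camera call; for the wrist camera it gives the pose at the moment of the call.
- finish_job(): hands the job in, once; it reports no verdict.
The state is a dict: "time": time; "joint_positions": joint angles; "joint_vel": joint speeds; "effort": joint torques, N m; "position": TCP position; "ee_rot": TCP orientation; "contact_force": force on the tool from outside, world axes, zero at the start; "ft_torque": the same for the moment, N m; "grip_width": finger opening in m.
Only numpy, scipy, OpenCV 4.12 (cv2) and the standard library are available. Lean on these libraries where they do the work, as an engineer would, in place of code of your own. Each camera call takes 0.05 s, during which the arm holds its last target.

TASK

Put the hauling pulley back together: from the clear tray thread the grooved sheave, then the bronze bush, then the square-holed lock plate onto the upright axle, biggest hole first, each fully home and flat on its own step before the next, and leave them there released. The axle's square end can stand at any angle, so rest the lock plate lightly on it and turn it until it drops over. Lower the parts instead of dropping them, press only lightly so that nothing is forced, and leave the other climbing kit where it lies.

Things in the scene. Friction and masses are not known exactly. Their poses are not given: they have to be found in the camera images.
- pulley_base: The pulley's lower half, fixed on the bench: wooden block 124 x 92 x 18 mm, orange cheek plate on it (top 22 mm above the bench, karabiner eye towards +x), round steel boss 36 mm across (top at 25 mm), and an upright stepped steel axle. Origin on the axle's axis at bench height, z up; the block reaches from x = -50 to +74 mm and y = +-46 mm.
- sheave_seat (a point): Top centre of the boss, on the axle's axis, 25 mm above the bench: the sheave's underside rests here. The axle's lowest step, round, 28 mm across, runs 21 mm up from here. Both round steps have a lead-in chamfer about 1.5 mm wide and high round its top edge. Pushing the parts with more than about 20 N may mar them.
- bush_seat (a point): On the axle's axis at the first shoulder, 46 mm above the bench: the bush's underside rests here. The middle step, round, 20 mm across, runs 10 mm up from here.
- plate_seat (a point): On the axle's axis at the second shoulder, 56 mm above the bench: the lock plate's underside rests here. A square end, 13 x 13 mm, runs 14 mm up from here to its flat top at 70 mm; only the tips of its corners are bevelled. A plate lying on it out of square rests on this top.
- square_top (a point): Top centre of the axle's square end, 70 mm above the bench. The axle is held by stiff friction (2 N m). Its square stands askew to the x and y axes of pulley_base, by an angle that differs each time and is NOT reported (this point's axes are the base's). The lock plate slips over only within about 5 degrees of the right angle, repeating every 90 degrees.
- sheave: Aluminium rope sheave, 58 mm outside, 20 mm high, round hole 29 mm, about 100 g; rim flanges 5.5 mm high at top and bottom with the rope groove between them. Origin at the centre of its underside, z up along the hole. Starts flat in the tray.
- bush: Plain bronze bush, 42 mm outside, 9 mm high, round hole 21 mm, about 80 g. Origin at the centre of its underside, z up along the hole. Starts flat in the tray.
- lock_plate: Dark steel lock plate, square 32 x 32 mm, 9 mm high, with a square through hole 14 x 14 mm whose sides are parallel to the outer sides and to the body's x and y axes; about 60 g. Origin at the centre of its underside, z up along the hole. Starts flat in the tray, turned at any angle.
- parts_tray: Shallow clear acrylic tray, fixed, 150 mm (its x) x 335 mm (its y), walls 4 mm thick and 14 mm high, floor 4 mm above the bench. Origin at the centre of its underside. The three parts lie along its y axis near y = -105, 0 and +105 mm, in any order.
- climbing_nut: Bystander: gold tapered climbing nut without sling, standing, 30 x 23 x 36 mm high. Origin at the centre of its underside.
- ice_screw: Bystander: steel ice screw lying on the bench, 140 mm long along its x, 23 mm high, with a red hanger reaching 43 mm to its +y side at the +x end. Origin on the bench under the middle of the tube.
- headlamp: Bystander: grey plastic headlamp housing without strap, 45 x 62 x 40 mm high. Origin at the centre of its underside.
- belay_device: Bystander: blue anodised two-slot belay device lying on the bench with its steel keeper folded out to -x; body 55 x 47 x 26 mm, the keeper reaching 69 mm to -x. Origin on the bench under the body.

How it is judged:
By the outcome, as a careful person would: the job done as asked, in the order asked, and still so for the second after the job is handed in, with the robot touching nothing.
It also fails if it takes over 72 s, if anything falls off the work surface, if the arm or the gripper's body presses on something with over 40 N, if the wrist force passes 120 N, or if a joint passes its speed limit or range.

## Working session

There is one attempt and no reset: what is moved stays moved. The work goes in short steps, Python scripts to look and compute and a shell command to move; the robot and the scene stay as the last step left them, time stands still between calls to the robot, and variables do not carry over. Pictures are saved under pics/ and viewed, and the job is handed in when it is done.

```bash
mkdir -p pics; python3 - <<'E'
from plant import *
import cv2
print(sense())
for n in ["scene","side","wrist"]:
    print(n,camera_params(n))
    cv2.imwrite(f"pics/{n}0.png",camera(n))
E
```

```text
{'time': 0.0, 'joint_positions': array([ 1.07640439e+00,  4.80840172e-01,  1.59688157e+00, -9.17407958e-06,
        1.06509233e+00, -4.66082999e-02]), 'joint_vel': array([-0.00119896, -0.00087329, -0.00090301, -0.00052557, -0.00066826,
       -0.00108959]), 'effort': array([-1.09941047e-03, -9.50672150e+01, -4.30191350e+01, -6.06051708e-05,
        1.26939733e-02, -8.53710412e-05]), 'position': array([0.28122042, 0.58555412, 0.23066411]), 'ee_rot': array([-6.97437499e-01, -3.06287118e+00,  1.85201096e-03]), 'contact_force': array([-0.08995036, -0.93852407,  0.11226837]), 'ft_torque': array([0.00170321, 0.03505418, 0.02345237]), 'grip_width': 0.08510652618012582}
scene {'fx': 420.70915384054456, 'fy': 420.70915384054456, 'cx': 275.38736601573345, 'cy': 208.90217665438732, 'position': array([ 1.22325109, -0.3116213 ,  0.92687791]), 'rotation': array([0.60862561, 0.36770357, 1.02724813])}
side {'fx': 434.91245291148925, 'fy': 434.91245291148925, 'cx': 289.02430396041973, 'cy': 213.26572597501104, 'position': array([ 0.22285015, -0.71597588,  0.75120772]), 'rotation': array([ 0.88887348, -0.22779845, -0.48255021])}
wrist {'fx': 325.19226210127806, 'fy': 325.19226210127806, 'cx': 279.731375985171, 'cy': 206.6095901475479, 'position': array([0.22034582, 0.61466227, 0.37329057]), 'rotation': array([-0.2457119 , -0.15454448,  1.1163179 ])}
```

View pics/scene0.png

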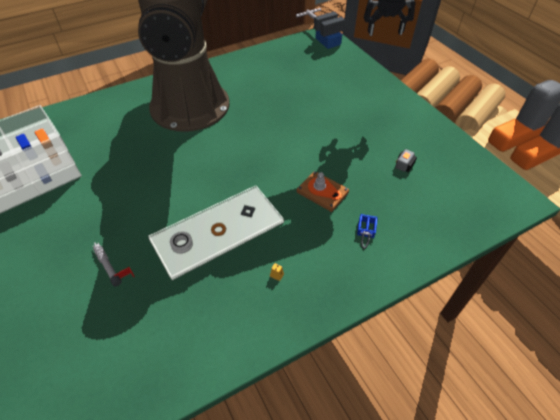

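View pics/side0.png

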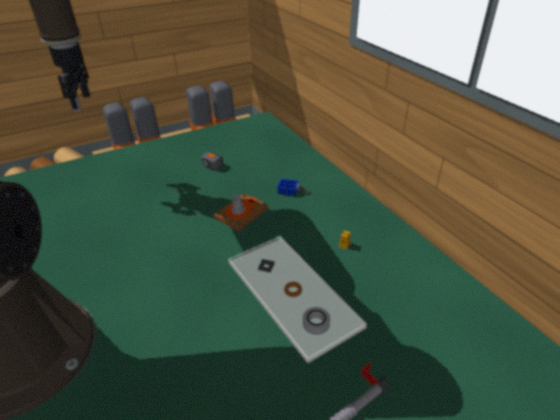

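View pics/wrist0.png

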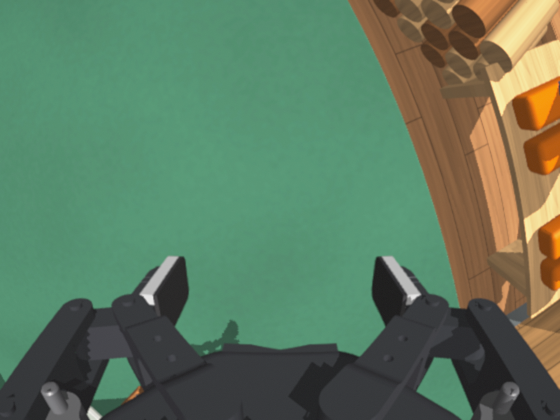

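The scene picture shows the tray with the sheave near (181,242), the bush (219,229), the plate (248,211), and the axle near (321,180). The side picture shows the same. I'll enlarge both.

```bash
cat > h.py <<'E'
import numpy as np, cv2
from scipy.spatial.transform import Rotation as R
def ray(p,u,v,fish=False):
    x=(u-p['cx'])/p['fx']; y=(v-p['cy'])/p['fy']
    if fish:
        r=np.hypot(x,y); s=np.sin(r)/r if r>1e-9 else 1
        d=np.array([x*s,-y*s,-np.cos(r)])
    else: d=np.array([x,-y,-1.])
    return R.from_rotvec(p['rotation']).apply(d)
def px2w(p,u,v,z,fish=False):
    d=ray(p,u,v,fish); c=np.array(p['position'])
    return c+d*(z-c[2])/d[2]
def w2px(p,X,fish=False):
    q=R.from_rotvec(p['rotation']).inv().apply(np.array(X)-p['position'])
    x,y,z=q[...,0],-q[...,1],-q[...,2]
    if fish:
        t=np.arctan2(np.hypot(x,y),z); k=t/np.hypot(x,y)
        return np.stack([p['cx']+p['fx']*k*x,p['cy']+p['fy']*k*y],-1)
    return np.stack([p['cx']+p['fx']*x/z,p['cy']+p['fy']*y/z],-1)
def crop(im,x0,y0,x1,y1,s,name):
    cv2.imwrite(name,cv2.resize(im[y0:y1,x0:x1],None,fx=s,fy=s,interpolation=cv2.INTER_CUBIC))
E
python3 - <<'E'
from h import *
a=cv2.imread('pics/scene0.png');b=cv2.imread('pics/side0.png')
crop(a,145,165,355,285,3.8,'pics/sc_c.png')
crop(b,205,185,375,365,3.3,'pics/si_c.png')
E
```

```text
(no output)
```

View pics/sc_c.png

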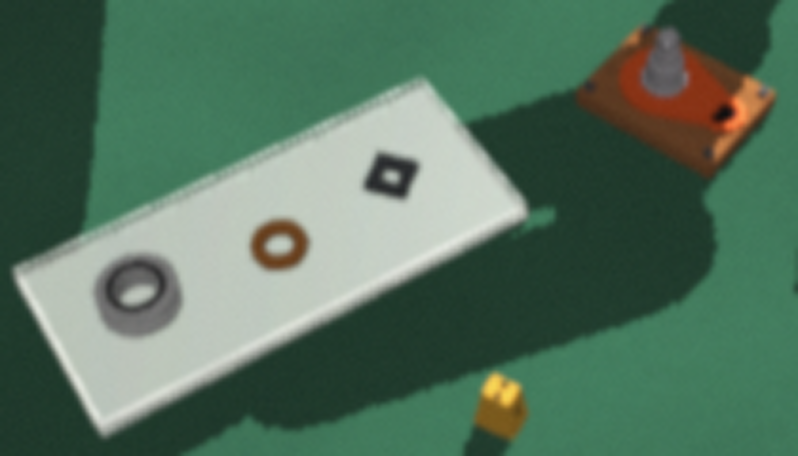

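View pics/si_c.png

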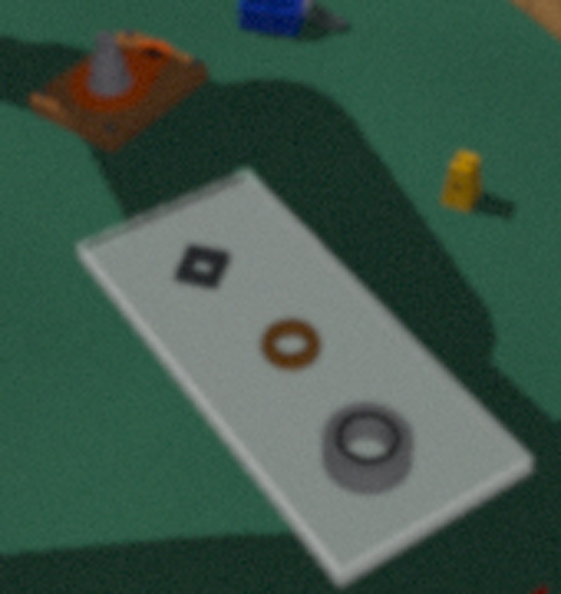

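```bash
python3 - <<'E'
from h import *
from plant import *
ps=camera_params('scene');pd=camera_params('side')
for n,z,a,b in [('sheave',.024,(136,288),(368,437)),('bush',.013,(280,243),(292,344)),('plate',.013,(391,176),(203,267)),('axletop',.070,(668,35),(107,38))]:
    print(n,px2w(ps,145+a[0]/3.8,165+a[1]/3.8,z).round(4),px2w(pd,205+b[0]/3.3,185+b[1]/3.3,z).round(4))
for c in [(420,78),(525,208),(105,435),(15,270)]: print(px2w(ps,145+c[0]/3.8,165+c[1]/3.8,.014).round(4))
r=R.from_rotvec(sense()['ee_rot']).as_matrix(); print(r.round(3))
pw=camera_params('wrist'); print((r.T@(pw['position']-sense()['position'])).round(4)); print((r.T@R.from_rotvec(pw['rotation']).as_matrix()).round(3))
E
```

```text
sheave [ 0.5565 -0.2342  0.024 ] [ 0.5539 -0.2378  0.024 ]
bush [ 0.561  -0.1301  0.013 ] [ 0.5562 -0.138   0.013 ]
plate [ 0.5445 -0.0344  0.013 ] [ 0.5374 -0.0418  0.013 ]
axletop [0.5659 0.1861 0.07  ] [0.5653 0.1781 0.07  ]
[0.4695 0.0274 0.014 ]
[0.618  0.0367 0.014 ]
[ 0.6484 -0.2917  0.014 ]
[ 0.494  -0.3021  0.014 ]
[[-0.901  0.433 -0.   ]
 [ 0.433  0.901 -0.001]
 [ 0.    -0.001 -1.   ]]
[ 0.0675 -0.0003 -0.1425]
[[ 0.001  0.962  0.272]
 [ 1.    -0.    -0.001]
 [-0.001  0.272 -0.962]]
```

```bash
python3 -m crank '[[-3,-2.6,0,-0.112],[-3,-2.6,0,-0.112],[-3,-2.6,0,-0.112],[-3,-2.6,0,-0.112],[-2.3,-3.2,0,0],[-2.3,-3.2,0,0],[-2.3,-3.2,0,0],[-2.3,-3.2,0,0],[-2.3,-3.2,0,0],[-2.3,-3.2,0,0]]'; python3 -c "
from plant import *
import numpy as np
from h import *
s=sense();print(s['time'],s['position'],R.from_rotvec(s['ee_rot']).as_matrix().round(3))"
```

```text
time: 0.98
position: [0.5052, 0.2604, 0.2312]
ee_rot: [-0.003, -3.141, 0.0]
contact_force: [0.6, -0.4, -0.4]
grip_width: 0.0856
0.9833 [0.50515913 0.2603551  0.23124536] [[-1.     0.002 -0.   ]
 [ 0.002  1.    -0.   ]
 [ 0.    -0.    -1.   ]]
```

```bash
python3 -m crank '[[-1,-1.3,0,0],[-1,-1.3,0,0],[-1,-1.3,0,0],[-1,-1.3,0,0],[-1,-1.3,0,0],[-1,-1.3,0,0],[0,0,0,0],[0,0,0,0],[0,0,0,0],[0,0,0,0]]'; python3 - <<'E'
from plant import *
from h import *
import pickle
s=sense();p=camera_params('wrist');im=camera('wrist')
pickle.dump((s,p),open('w1.pkl','wb'));cv2.imwrite('pics/w1.png',im)
print(s['position'],w2px(p,[.566,.182,.07],True))
E
```

```text
time: 1.82
position: [0.5638, 0.1846, 0.2312]
ee_rot: [-0.003, -3.141, -0.0]
contact_force: [-0.4, 0.8, 0.3]
grip_width: 0.0849
[0.56376182 0.18457875 0.23120086] [277.66272559 190.65830538]
```

View pics/w1.png

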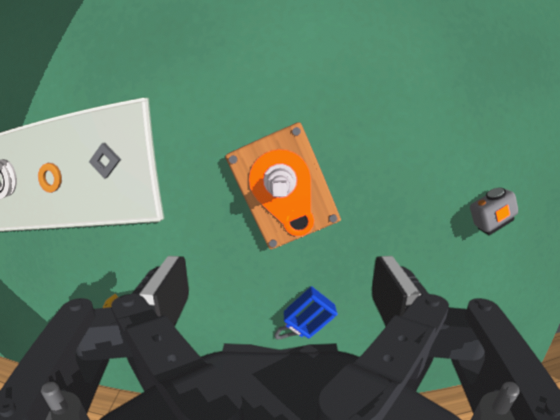

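```bash
python3 - <<'E'
from h import *
a=cv2.imread('pics/w1.png')
crop(a,220,115,345,255,4.2,'pics/w1a.png')
crop(a,0,130,135,215,5.5,'pics/w1b.png')
crop(a,258,160,303,205,13,'pics/w1c.png')
E
```

```text
(no output)
```

View pics/w1c.png

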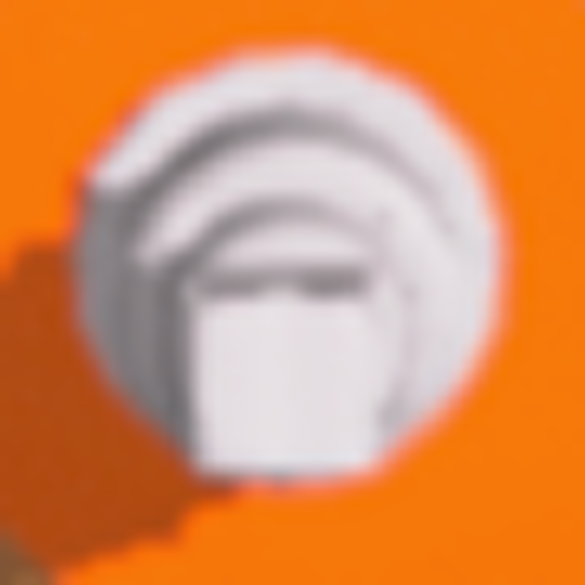

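View pics/w1b.png

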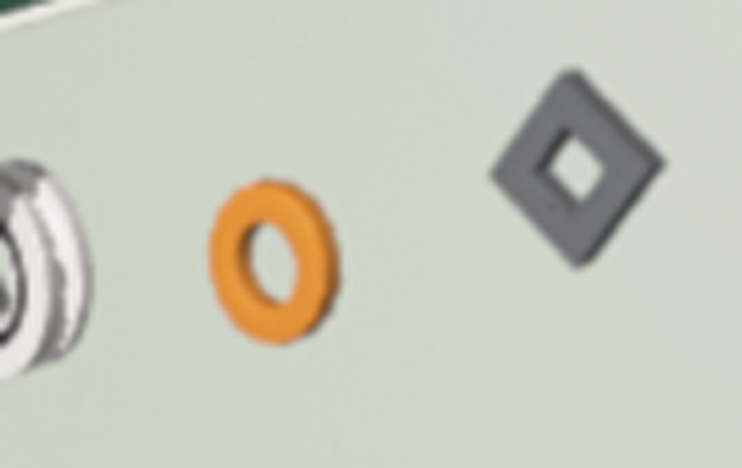

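View pics/w1a.png

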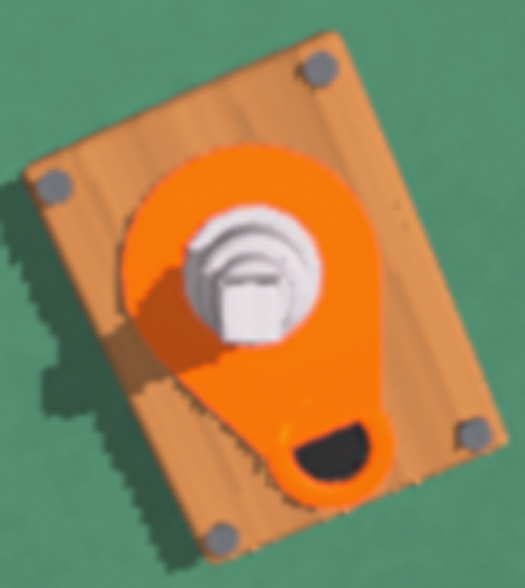

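```bash
python3 - <<'E'
from h import *
import pickle
s,p=pickle.load(open('w1.pkl','rb'))
c=np.array([px2w(p,258+x/13,160+y/13,.07,True)[:2] for x,y in [(193,300),(378,292),(380,470),(195,472)]])
print(c.round(4),c.mean(0).round(4))
for i in range(4):
    d=c[(i+1)%4]-c[i];print(np.hypot(*d).round(4),np.degrees(np.arctan2(d[1],d[0])).round(1))
b=[px2w(p,258+x/13,160+y/13,.025,True)[:2] for x,y in [(78,265),(503,262),(300,48)]]
print(np.array(b).round(4),(b[0]+b[1])/2,'top->ctr x',b[2][0]+.018)
for n,x,y in [('bush',269,262),('plate',577,168)]: print(n,px2w(p,x/5.5,130+y/5.5,.013,True).round(4))
print([ [px2w(p,x/5.5,130+y/5.5,.013,True)[:2].round(4) for x,y in [(572,70),(665,165),(582,268),(490,172)]]])
# block corners z=.018
bc=np.array([px2w(p,220+x/4.2,115+y/4.2,.018,True)[:2] for x,y in [(25,172),(338,32),(508,440),(212,560)]]);print(bc.round(4))
d=bc[2]-bc[1];e=bc[3]-bc[0];print(np.degrees(np.arctan2(d[1],d[0])),np.degrees(np.arctan2(e[1],e[0])), bc.mean(0), np.linalg.norm(d))
E
```

```text
[[0.5586 0.1774]
 [0.558  0.191 ]
 [0.5714 0.1912]
 [0.5716 0.1775]] [0.5649 0.1843]
0.0136 92.5
0.0134 0.9
0.0137 -89.4
0.013 -179.7
[[0.5648 0.1668]
 [0.5646 0.2025]
 [0.5464 0.1855]] [0.56468343 0.18467507] top->ctr x 0.5644083627142371
bush [ 0.5568 -0.1295  0.013 ]
plate [ 0.5388 -0.0315  0.013 ]
[[array([ 0.5166, -0.0308]), array([ 0.5392, -0.0081]), array([ 0.5617, -0.0328]), array([ 0.5384, -0.056 ])]]
[[0.5382 0.1245]
 [0.502  0.2065]
 [0.6126 0.2553]
 [0.648  0.173 ]]
23.793912022657544 23.823194202513875 [0.57520649 0.18981161] 0.12080026828062627
```

The axle's at about (0.5648, 0.1845), with its square at about 1° to the world axes. I'll move above the sheave, taking the same height relative to it.

```bash
python3 -m crank '[[0.1,-4.15,0.46,0],[0.1,-4.15,0.46,0],[0.1,-4.15,0.46,0],[0.1,-4.15,0.46,0],[0.1,-4.15,0.46,0],[0.1,-4.15,0.46,0],[0.1,-4.15,0.46,0],[0.1,-4.15,0.46,0],[0,-4.15,0.46,0],[0,-4.15,0.46,0]]'; python3 - <<'E'
from plant import *
from h import *
import pickle
for i in range(2):
    s=sense();p=camera_params('wrist');im=camera('wrist')
pickle.dump((s,p),open('w2.pkl','wb'));cv2.imwrite('pics/w2.png',im)
u=w2px(p,[.555,-.235,.024],True)
print(s['position'],u)
u=u.astype(int); print(u-60)
crop(im,u[0]-60,u[1]-60,u[0]+60,u[1]+60,5,'pics/w2a.png')
E
```

```text
time: 2.7
position: [0.5552, -0.2314, 0.1854]
ee_rot: [0.002, 3.141, -0.0]
contact_force: [1.0, 0.7, -0.3]
grip_width: 0.0853
[ 0.55534504 -0.23813721  0.18468971] [284.09811138 187.92981385]
[224 127]
```

View pics/w2.png

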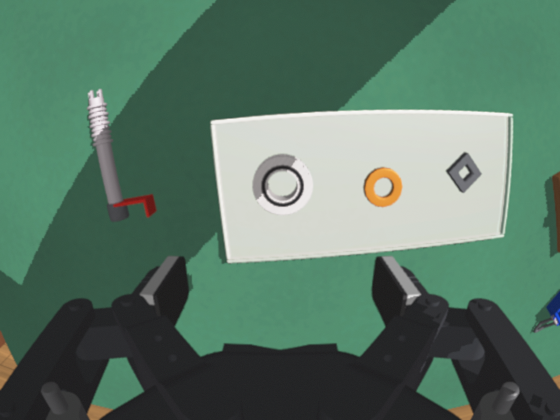

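View pics/w2a.png

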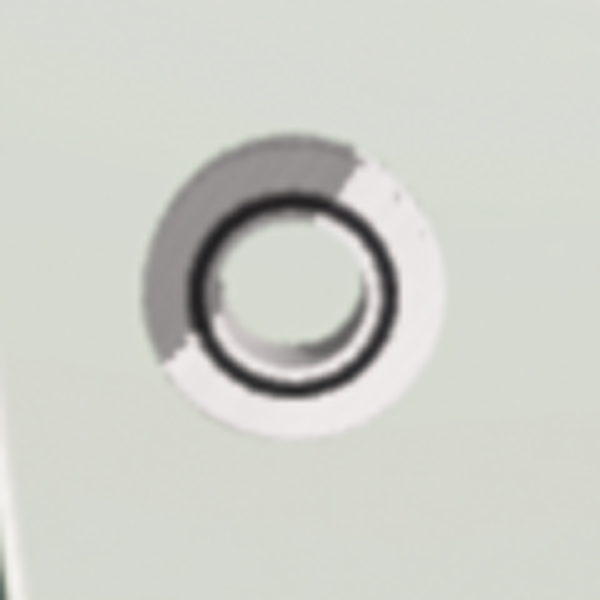

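```bash
python3 - <<'E'
from h import *
import pickle
s,p=pickle.load(open('w2.pkl','rb'))
im=cv2.imread('pics/w2.png')
f=lambda x,y:px2w(p,224+x/5,127+y/5,.024,True)
L,Rr,T,B=[f(*q)[:2] for q in [(143,290),(445,290),(294,133),(294,437)]]
print(L,Rr,T,B)
rl,rr,rt,rb=[f(*q)[:2] for q in [(190,293),(397,293),(293,190),(293,397)]];print((rl+rr)/2,(rt+rb)/2)
big=cv2.resize(im[127:247,224:344],None,fx=5,fy=5,interpolation=cv2.INTER_CUBIC)
t=np.linspace(0,2*np.pi,200)
c=np.array([.5552,-.2366])
for r,z,col in [(.029,.024,(0,0,255)),(.029,.004,(255,0,0)),(.0145,.024,(0,255,0)),(.0145,.004,(255,0,255))]:
    X=np.c_[c[0]+r*np.cos(t),c[1]+r*np.sin(t),0*t+z]
    u=(w2px(p,X,True)-[224,127]+.5)*5-.5
    cv2.polylines(big,[u.round().astype(int)],True,col,1)
cv2.imwrite('pics/w2b.png',big)
E
```

```text
[ 0.5520293  -0.26506971] [ 0.5521229  -0.20736914] [ 0.52205697 -0.23621859] [ 0.58143773 -0.23624073]
[ 0.55269398 -0.23632536] [ 0.55309688 -0.23642563]
```

View pics/w2b.png

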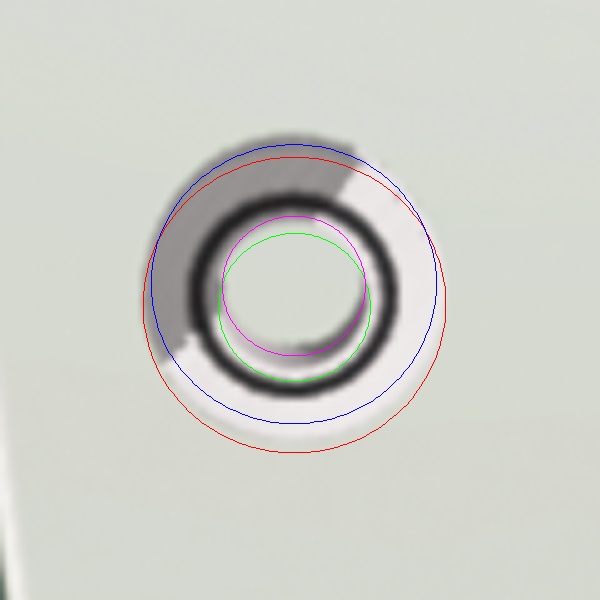

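The sheave's centre is near (294,289) in that crop, world (0.5526, -0.2363). Descending.

```bash
python3 -m crank '[[0.27,0.18,2.5,0],[0,0,2.5,0],[0,0,2.5,0],[0,0,2.5,0],[0,0,2.5,0],[0,0,2.5,0],[0,0,2.0,0],[0,0,1.0,0],[0,0,0,0],[0,0,0,0]]'; python3 -m crank '[[0,0,0,0],[0,0,0,0],[0,0,0,0],[0,0,0,0],[0,0,0,0],[0,0,0,0],[0,0,0,0],[0,0,0,0],[0,0,0,0],[0,0,0,0]]' 0.3 30;  python3 - <<'E'
from plant import *
from h import *
im=camera('wrist');cv2.imwrite('pics/w3.png',im);print(sense()['position'])
E
```

```text
time: 3.63
position: [0.5529, -0.2277, 0.0056]
ee_rot: [-0.002, -3.141, -0.0]
contact_force: [-0.4, -0.3, 0.9]
grip_width: 0.0852
time: 4.47
position: [0.5537, -0.2285, 0.007]
ee_rot: [0.003, 3.139, -0.001]
contact_force: [-0.4, 1.3, 10.0]
grip_width: 0.056
[ 0.55367248 -0.22854642  0.0069485 ]
```

View pics/w3.png

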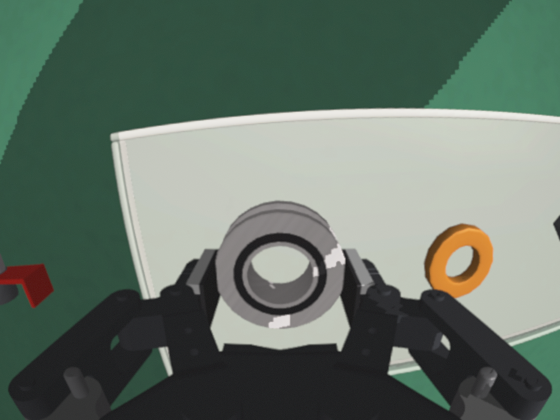

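```bash
python3 - <<'E'
from plant import *
from h import *
im=cv2.imread('pics/w3.png'); crop(im,180,190,400,350,3.6,'pics/w3a.png')
crop(camera('scene'),150,190,250,280,6,'pics/s3.png')
crop(camera('side'),260,260,360,360,6,'pics/s3b.png')
print(sense())
E
```

```text
{'time': 4.6167, 'joint_positions': array([-4.42118395e-01,  7.05484291e-01,  1.87209206e+00,  1.23198870e-04,
        5.61688641e-01, -2.01088266e+00]), 'joint_vel': array([ 1.61309180e-05, -3.92160097e-04, -1.19784948e-03, -2.31853150e-05,
        3.90255183e-05,  3.07889502e-03]), 'effort': array([-4.87830173e-01, -9.15158272e+01, -2.29757953e+01, -1.43664940e-01,
       -4.45239320e-01,  2.26696167e-02]), 'position': array([ 0.55369387, -0.22855229,  0.00696012]), 'ee_rot': array([ 3.35333586e-03,  3.13945759e+00, -1.46662741e-03]), 'contact_force': array([-0.87368557,  1.39508227, 10.62293646]), 'ft_torque': array([0.29571208, 0.17049195, 0.03466703]), 'grip_width': 0.055700663261447604}
```

View pics/w3a.png

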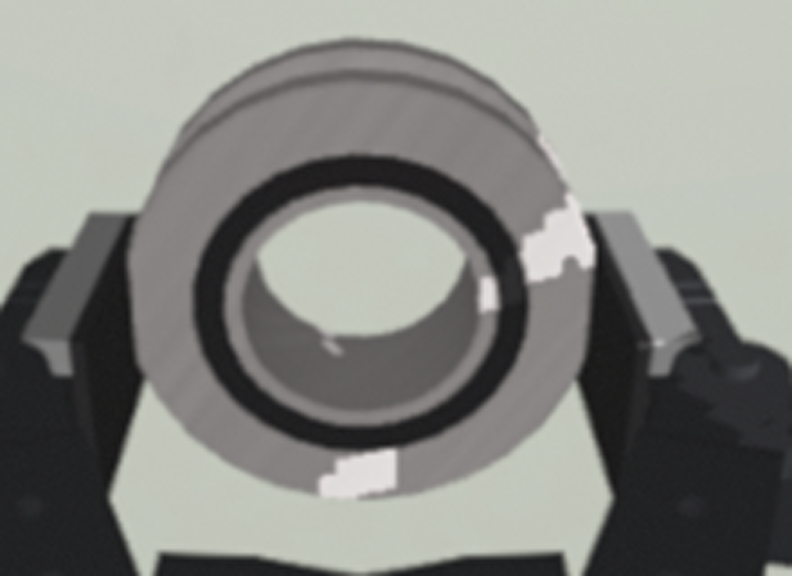

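View pics/s3.png

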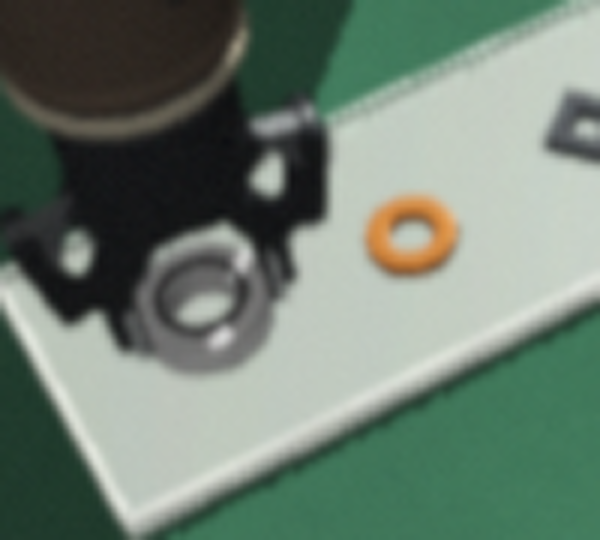

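View pics/s3b.png

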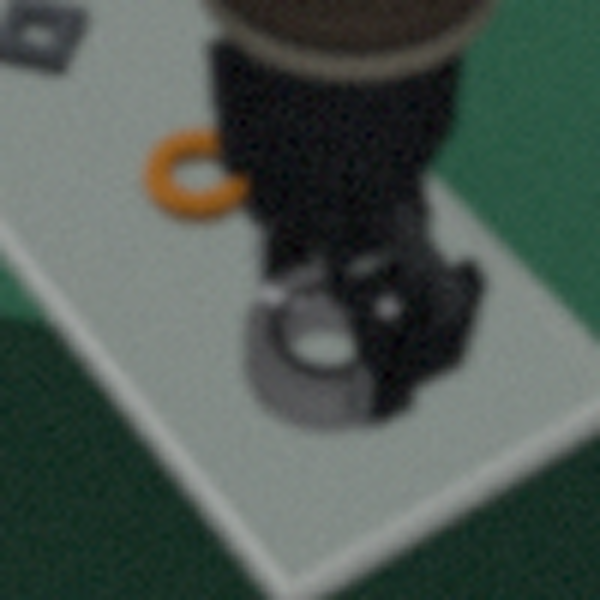

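The sheave is held between the pads and upright. Its ring centre in this crop is at (360,301). I'll check what tool offset that gives.

```bash
python3 - <<'E'
from plant import *
from h import *
p=camera_params('wrist');s=sense();r=R.from_rotvec(s['ee_rot']).as_matrix()
pts=np.array([px2w(p,180+x/3.6,190+y/3.6,.024,True) for x,y in [(193,300),(528,300),(360,153),(360,450),(360,497)]])
print(pts.round(4)); c=np.r_[(pts[0]+pts[1])[1:2]/2,]
ctr=np.array([(pts[2][0]+pts[3][0])/2,(pts[0][1]+pts[1][1])/2,.024]);print(ctr, r.T@(ctr-s['position']), pts[4][0]-.029)
E
```

```text
[[ 0.5516 -0.2493  0.024 ]
 [ 0.5517 -0.2088  0.024 ]
 [ 0.5325 -0.2291  0.024 ]
 [ 0.5735 -0.2291  0.024 ]
 [ 0.5812 -0.2291  0.024 ]]
[ 0.55299152 -0.22902404  0.024     ] [ 0.00066498 -0.00048914 -0.01704089] 0.5522232854616359
```

```bash
python3 -m crank '[[0,0,-0.5,0],[0,0,-1,0],[0,0,-1.5,0],[0,0,-2,0],[0,0,-2,0],[0,0,-2,0],[0,0,-1.5,0],[0,0,-0.5,0],[0,0,0,0],[0,0,0,0]]'; python3 - <<'E'
from plant import *
from h import *
im=camera('wrist');cv2.imwrite('pics/w4.png',im);print(sense()['position'],sense()['contact_force'])
crop(im,180,190,400,350,3.6,'pics/w4a.png')
crop(camera('side'),250,240,370,360,5,'pics/s4b.png')
E
```

```text
time: 5.45
position: [0.5527, -0.2282, 0.1155]
ee_rot: [0.003, 3.141, -0.0]
contact_force: [-0.3, -0.1, -1.8]
grip_width: 0.0556
[ 0.55233818 -0.22796888  0.11489476] [ 0.16530971  0.25702338 -0.689459  ]
```

View pics/w4a.png

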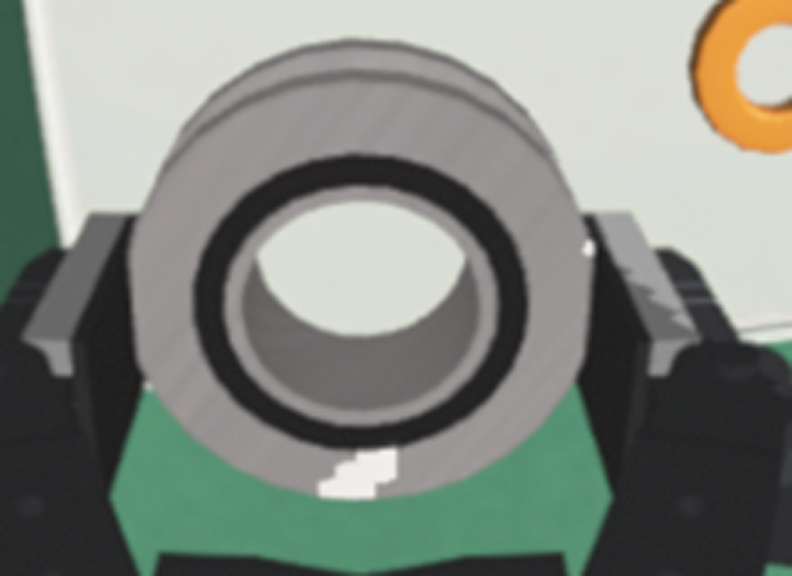

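View pics/s4b.png

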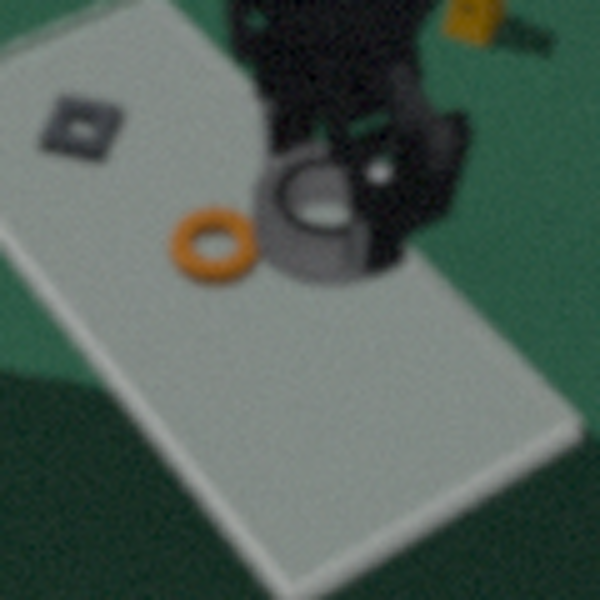

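The lift looks good, with the sheave held unmoved at the same pixels. Carrying it to the axle.

```bash
python3 -m crank '[[0,2,0,0],[-0.2,4,0,0],[-0.2,4,0,0],[-0.2,4,0,0],[-0.2,4,0,0],[-0.2,4,0,0],[-0.2,4,0,0],[-0.1,4,0,0],[0,4,0,0],[0,4,0,0]]'; python3 -m crank '[[0,2,0,0],[0,1,0,0],[0,0,0,0],[0,0,0,0],[0,0,0,0],[0,0,0,0],[0,0,0,0],[0,0,0,0],[0,0,0,0],[0,0,0,0]]'; python3 - <<'E'
from plant import *
from h import *
p=camera_params('wrist');s=sense();im=camera('wrist');cv2.imwrite('pics/w5.png',im)
print(s['position'],s['ee_rot'],s['contact_force']);print((s['position']-[.5656,.185,0])*100)
crop(im,180,190,400,350,3.6,'pics/w5a.png')
E
```

```text
time: 6.38
position: [0.5657, 0.1537, 0.1143]
ee_rot: [-0.003, -3.14, 0.001]
contact_force: [0.8, -0.4, -1.7]
grip_width: 0.0557
time: 7.22
position: [0.5667, 0.1814, 0.1155]
ee_rot: [0.004, 3.142, -0.0]
contact_force: [0.7, -0.5, -0.7]
grip_width: 0.0557
[0.56667195 0.18143756 0.11547302] [ 4.03816000e-03  3.14153694e+00 -6.15606328e-06] [ 0.68922552 -0.50600947 -0.6561176 ]
[ 0.1071947  -0.35624427 11.54730213]
```

View pics/w5a.png

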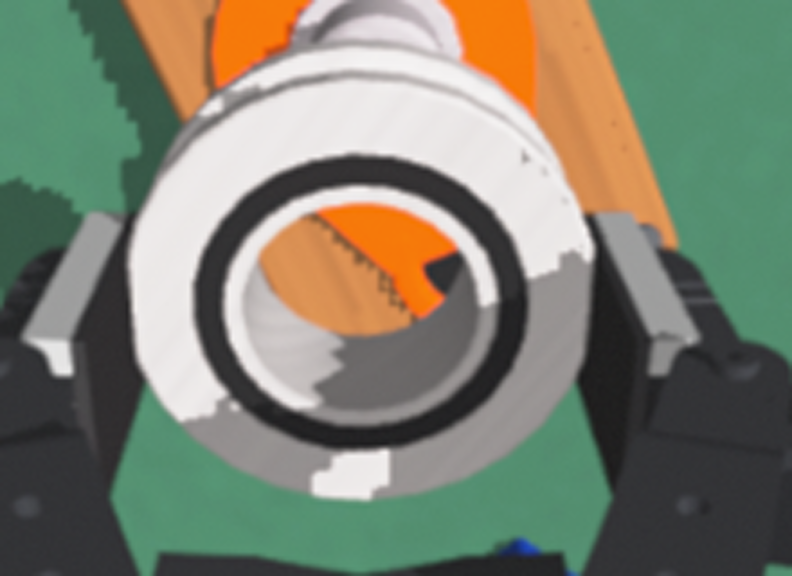

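```bash
python3 -m crank '[[0.1,0.36,0.5,0],[0,0,1,0],[0,0,1,0],[0,0,0.6,0],[0,0,0.3,0],[0,0,0,0],[0,0,0,0],[0,0,0,0],[0,0,0,0],[0,0,0,0]]'; python3 - <<'E'
from plant import *
from h import *
P=[]
for i in range(4):
    s=sense();p=camera_params('wrist');im=camera('wrist');P.append(s['position'])
cv2.imwrite('pics/w6.png',im)
print(np.array(P).round(4));print(p['position'])
crop(im,180,170,400,330,3.6,'pics/w6a.png')
m=np.mean(P,0)
X=np.array([[.5648,.1845,.07]])
print((w2px(p,X,True)-[180,170])*3.6)
E
```

```text
time: 8.1
position: [0.5659, 0.1855, 0.0818]
ee_rot: [0.003, 3.141, 0.0]
contact_force: [0.6, -0.3, -1.0]
grip_width: 0.055
[[0.5659 0.1855 0.0818]
 [0.5658 0.1855 0.0818]
 [0.5658 0.1854 0.0817]
 [0.5657 0.1855 0.0817]]
[0.49794909 0.18478332 0.22416744]
[[357.12843767 287.61538648]]
```

View pics/w6a.png

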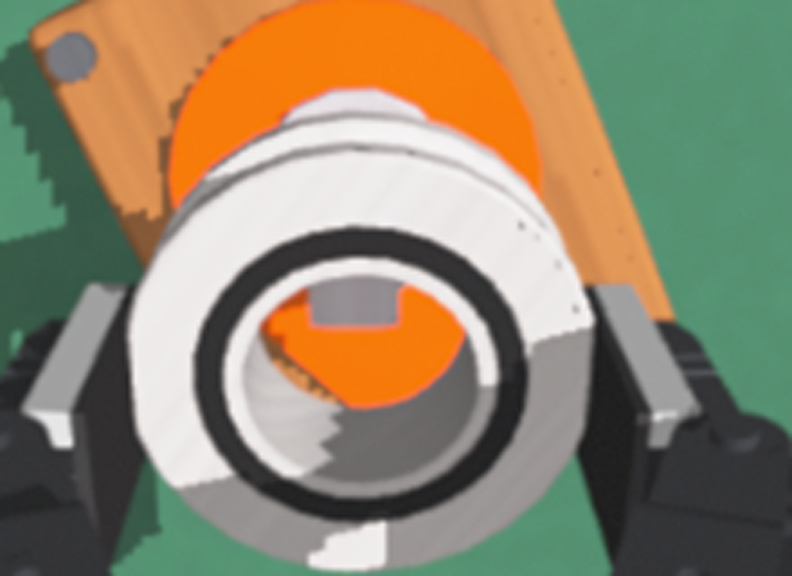

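```bash
python3 - <<'E'
from plant import *
from h import *
p=camera_params('wrist')
f=lambda x,y,z:px2w(p,180+x/3.6,170+y/3.6,z,True)
print('axle',f(310,320,.07),f(400,320,.07),f(355,326,.07)[0]-.0065)
zb=.0817-.003
print('hole',f(363,408,zb)[0]-.0145)
print('top ring', (f(193,375,zb+.02)+f(528,375,zb+.02))/2,(f(360,227,zb+.02)+f(360,521,zb+.02))/2, f(360,570,zb+.02)[0]-.029)
E
```

```text
axle [0.5698757  0.17766133 0.07      ] [0.56989029 0.19068774 0.07      ] 0.564332523257006
hole 0.565133054224001
top ring [0.564042   0.18493456 0.0987    ] [0.56501986 0.1848687  0.0987    ] 0.564327506924189
```

```bash
python3 -m crank '[[0.03,-0.07,0.3,0],[0,0,0.6,0],[0,0,0.6,0],[0,0,0.6,0],[0,0,0.5,0],[0,0,0.3,0],[0,0,0.2,0],[0,0,0.2,0],[0,0,0.2,0],[0,0,0.2,0]]'
```

```text
time: 9.13
position: [0.5654, 0.1847, 0.0444]
ee_rot: [0.003, 3.141, 0.0]
contact_force: [0.9, -0.7, -0.9]
grip_width: 0.0554
```

The sheave is threaded past the shoulder without force.

```bash
python3 -m crank '[[0,0,0.3,0],[0,0,0.3,0],[0,0,0.3,0],[0,0,0.2,0],[0,0,0.1,0],[0,0,0.1,0],[0,0,0.1,0],[0,0,0.1,0],[0,0,0,0],[0,0,0,0]]'
```

```text
time: 9.97
position: [0.5653, 0.1847, 0.0294]
ee_rot: [0.003, 3.142, -0.0]
contact_force: [-0.0, -0.8, -0.8]
grip_width: 0.0556
```

```bash
python3 -m crank '[[0,0,0.05,0],[0,0,0.05,0],[0,0,0.05,0],[0,0,0.05,0],[0,0,0,0],[0,0,0,0],[0,0,0,0],[0,0,0,0],[0,0,0,0],[0,0,0,0]]'
```

```text
time: 10.8
position: [0.5654, 0.1847, 0.028]
ee_rot: [0.003, 3.141, 0.0]
contact_force: [-2.4, -1.2, 10.0]
grip_width: 0.0559
```

Seated at TCP 0.028 with about 10 N. Releasing.

```bash
python3 -m crank '[[0,0,-0.05,0],[0,0,0,0],[0,0,0,0],[0,0,0,0],[0,0,-1,0],[0,0,-2,0],[0,0,-3,0],[0,0,-3,0],[0,0,-3,0],[0,0,0,0]]' 1; python3 - <<'E'
from plant import *
from h import *
s=sense();p=camera_params('wrist');im=camera('wrist')
cv2.imwrite('pics/w7.png',im);print(s['position'])
crop(im,180,120,400,280,3.6,'pics/w7a.png')
crop(camera('side'),215,180,275,240,10,'pics/s7.png')
E
```

```text
time: 11.63
position: [0.5682, 0.1855, 0.154]
ee_rot: [0.003, 3.134, 0.003]
contact_force: [1.7, 0.8, 0.4]
grip_width: 0.0853
[0.56818751 0.1855173  0.15404514]
```

View pics/w7a.png

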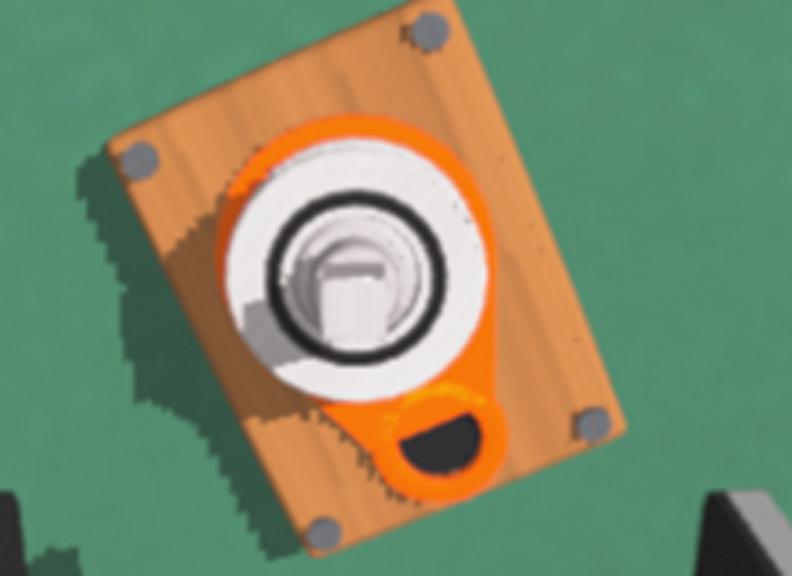

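View pics/s7.png

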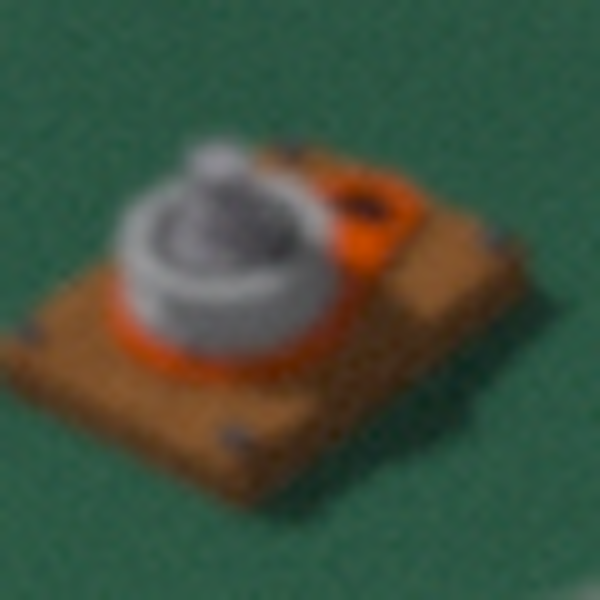

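The sheave is down flat, its ring even around the axle in both views. Next, the bush.

```bash
python3 -m crank '[[0.1,-4,0,0],[0.1,-4,0,0],[0.1,-4,0,0],[0.1,-4,0,0],[0.1,-4,0,0],[0.1,-4,0,0],[0.1,-4,0,0],[0.1,-3,0,0],[0,-0.5,0,0],[0,0,0,0]]'; python3 - <<'E'
from plant import *
from h import *
import pickle
for i in range(2):
    s=sense();p=camera_params('wrist');im=camera('wrist');print(s['position'])
pickle.dump((s,p),open('w8.pkl','wb'));cv2.imwrite('pics/w8.png',im)
u=w2px(p,[.5568,-.1295,.013],True).astype(int); print(u)
crop(im,u[0]-60,u[1]-60,u[0]+60,u[1]+60,5,'pics/w8a.png')
v=w2px(p,[.5388,-.0315,.013],True).astype(int); print(v)
crop(im,v[0]-50,v[1]-50,v[0]+50,v[1]+50,6,'pics/w8b.png')
E
```

```text
time: 12.57
position: [0.5559, -0.1321, 0.147]
ee_rot: [-0.008, -3.14, -0.001]
contact_force: [-0.1, 0.7, 0.1]
grip_width: 0.0856
[ 0.55586856 -0.13211747  0.14699669]
[ 0.55590403 -0.13062712  0.147037  ]
[281 196]
[390 176]
```

View pics/w8a.png

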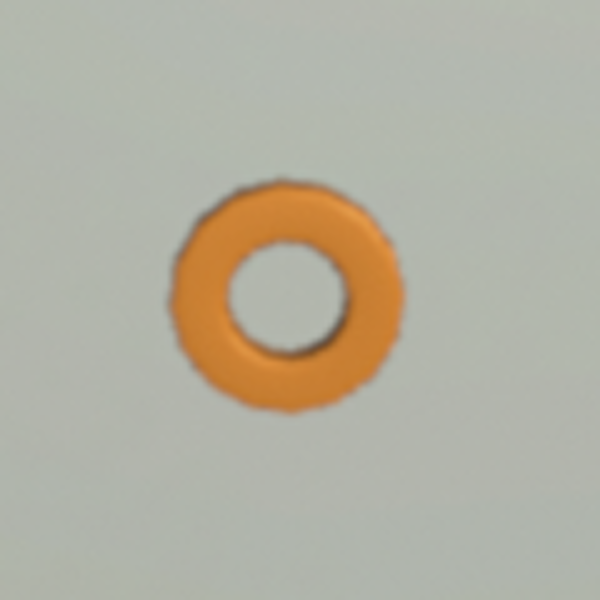

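View pics/w8b.png

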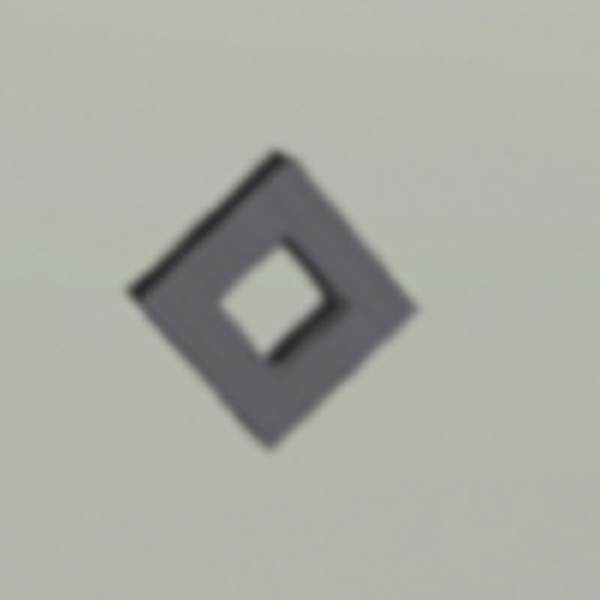

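```bash
python3 - <<'E'
from h import *
import pickle
from plant import *
s,p=pickle.load(open('w8.pkl','rb'))
f=lambda x,y:px2w(p,221+x/5,136+y/5,.013,True)[:2]
print(f(172,298),f(404,298),f(288,411)[0]-.021,f(288,298))
g=lambda x,y:px2w(p,340+x/6,126+y/6,.013,True)[:2]
c=np.array([g(*q) for q in [(288,158),(417,309),(270,450),(140,297)]]);print(c.round(4),c.mean(0).round(4))
for i in range(4):
    d=c[(i+1)%4]-c[i];print(np.hypot(*d).round(4),np.degrees(np.arctan2(d[1],d[0])).round(1))
print(sense()['position'],sense()['ee_rot'])
E
```

```text
[ 0.55609977 -0.15252117] [ 0.55624558 -0.11181107] 0.5559608193791185 [ 0.55618957 -0.13216269]
[[ 0.5167 -0.0353]
 [ 0.539  -0.0127]
 [ 0.5612 -0.0352]
 [ 0.5379 -0.0573]] [ 0.5387 -0.0351]
0.0318 45.4
0.0316 -45.4
0.0321 -136.5
0.0306 134.0
[ 0.55607022 -0.12969537  0.14718792] [-4.28573410e-03 -3.14012993e+00 -1.07381925e-03]
```

The bush's centre is at crop (288,298), world (0.5561, -0.132). The plate's at (0.5387, -0.035) and stands at about 44.5°.

```bash
python3 -m crank '[[0,-0.24,1,0],[0,0,2,0],[0,0,2.5,0],[0,0,2.5,0],[0,0,2.5,0],[0,0,2,0],[0,0,1.2,0],[0,0,0.5,0],[0,0,0,0],[0,0,0,0]]' 0.68; python3 - <<'E'
from plant import *
from h import *
s=sense();p=camera_params('wrist');im=camera('wrist')
cv2.imwrite('pics/w9.png',im);print(s['position'])
crop(im,180,190,400,350,3.6,'pics/w9a.png')
E
```

```text
time: 13.5
position: [0.557, -0.1323, 0.0063]
ee_rot: [0.002, 3.141, -0.0]
contact_force: [-0.2, 0.1, 0.1]
grip_width: 0.0581
[ 0.55700458 -0.1323107   0.00628514]
```

View pics/w9a.png

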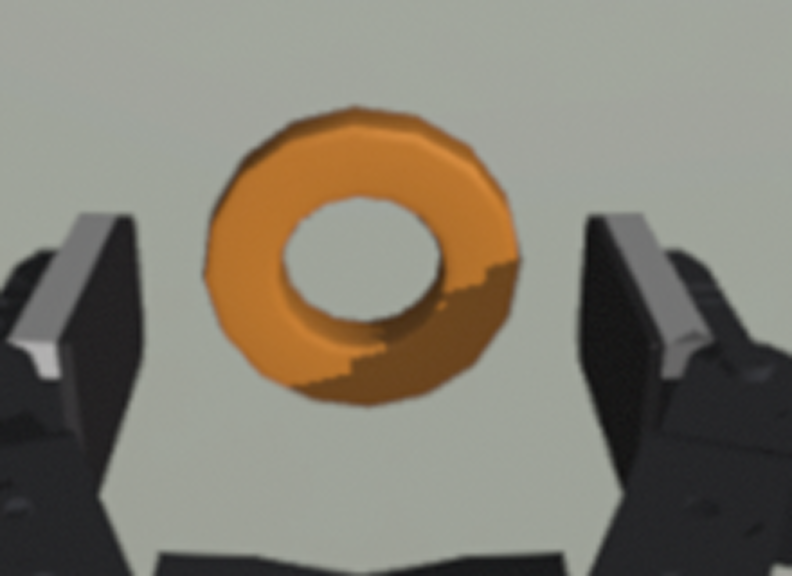

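```bash
python3 -m crank '[[0.03,0,0.1,0],[0,0,0.1,0],[0,0,0,0],[0,0,0,0],[0,0,0,0],[0,0,0,0],[0,0,0,0],[0,0,0,0],[0,0,0,0],[0,0,0,0]]' 0.3 25; python3 - <<'E'
from plant import *
from h import *
s=sense();p=camera_params('wrist');im=camera('wrist')
cv2.imwrite('pics/w10.png',im);print(s['position'],s['contact_force'])
crop(im,180,190,400,350,3.6,'pics/w10a.png')
E
```

```text
time: 14.38
position: [0.5573, -0.1329, 0.0053]
ee_rot: [0.003, 3.139, -0.001]
contact_force: [-1.5, 1.0, 11.8]
grip_width: 0.0404
[ 0.5572564  -0.13291105  0.00529328] [-1.49180063  1.04056165 11.77572603]
```

View pics/w10a.png

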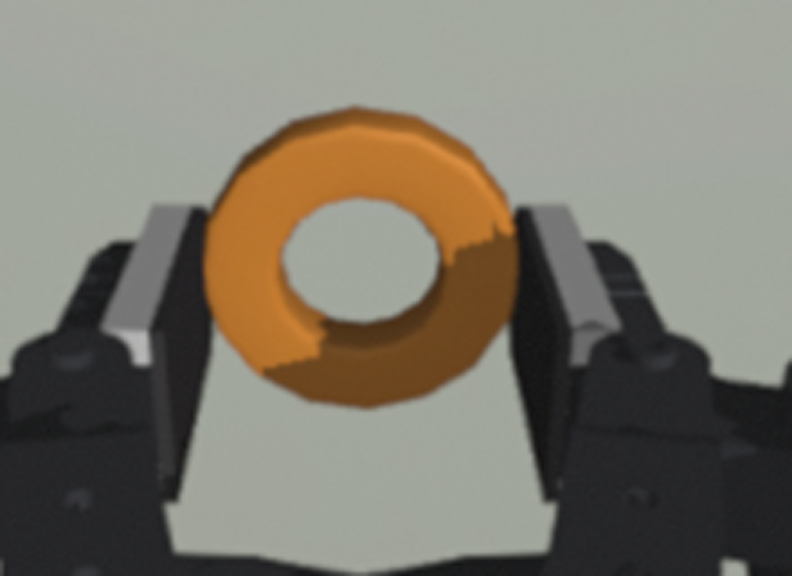

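```bash
python3 - <<'E'
from plant import *
from h import *
p=camera_params('wrist');s=sense();r=R.from_rotvec(s['ee_rot']).as_matrix()
f=lambda x,y:px2w(p,180+x/3.6,190+y/3.6,.013,True)
ctr=np.array([f(361,408)[0]-.021,(f(205,265)+f(518,265))[1]/2,.013]);print(ctr,r.T@(ctr-s['position']), f(362,196)[0]+.0105)
E
python3 -m crank '[[0,0,-0.5,0],[0,0,-1,0],[0,0,-1.5,0],[0,0,-2,0],[0,0.5,-2,0],[-0.1,2,-2,0],[-0.1,4,-1,0],[-0.1,4,0,0],[-0.1,4,0,0],[-0.1,4,0,0]]';python3 -m crank '[[-0.1,4,0,0],[-0.1,4,0,0],[-0.1,3,0,0],[0,1,0,0],[0,0.5,0,0],[0,0,0,0],[0,0,0,0],[0,0,0,0],[0,0,0,0],[0,0,0,0]]'; python3 - <<'E'
from plant import *
from h import *
P=[]
for i in range(3):
    s=sense();p=camera_params('wrist');im=camera('wrist');P.append(s['position'])
cv2.imwrite('pics/w11.png',im)
print(np.array(P).round(4))
crop(im,180,170,400,330,3.6,'pics/w11a.png')
E
```

```text
[ 0.55555987 -0.13326803  0.013     ] [ 0.00166908 -0.00037361 -0.00771119] 0.5557442386884197
time: 15.27
position: [0.5618, 0.0539, 0.1054]
ee_rot: [0.004, 3.14, 0.0]
contact_force: [0.7, 0.5, -0.0]
grip_width: 0.0399
time: 16.1
position: [0.5651, 0.1762, 0.104]
ee_rot: [-0.005, -3.141, 0.0]
contact_force: [0.2, -0.5, -1.1]
grip_width: 0.0398
[[0.5651 0.1762 0.104 ]
 [0.5651 0.1764 0.1039]
 [0.5651 0.1766 0.1039]]
```

View pics/w11a.png

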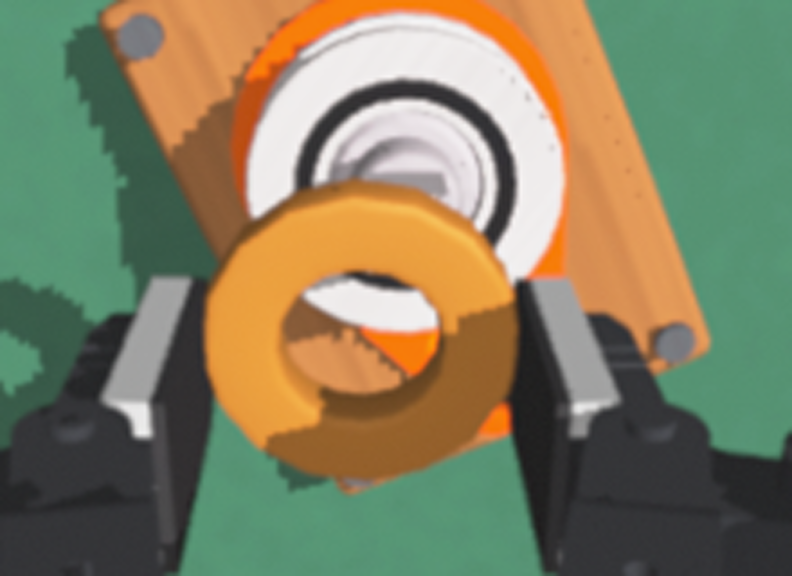

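```bash
python3 -m crank '[[-0.11,0.4,0,0],[0,0.41,0,0],[0,0,0.5,0],[0,0,0.8,0],[0,0,0.8,0],[0,0,0.4,0],[0,0,0.1,0],[0,0,0,0],[0,0,0,0],[0,0,0,0]]'; python3 - <<'E'
from plant import *
from h import *
P=[]
for i in range(3):
    s=sense();p=camera_params('wrist');im=camera('wrist');P.append(s['position'])
cv2.imwrite('pics/w12.png',im)
print(np.array(P).round(4))
crop(im,180,170,400,330,3.6,'pics/w12a.png')
E
```

```text
time: 17.08
position: [0.5663, 0.1854, 0.0781]
ee_rot: [0.003, 3.141, 0.0]
contact_force: [-0.3, -0.1, -0.6]
grip_width: 0.0401
[[0.5663 0.1854 0.0781]
 [0.5664 0.1854 0.0782]
 [0.5663 0.1854 0.0782]]
```

View pics/w12a.png

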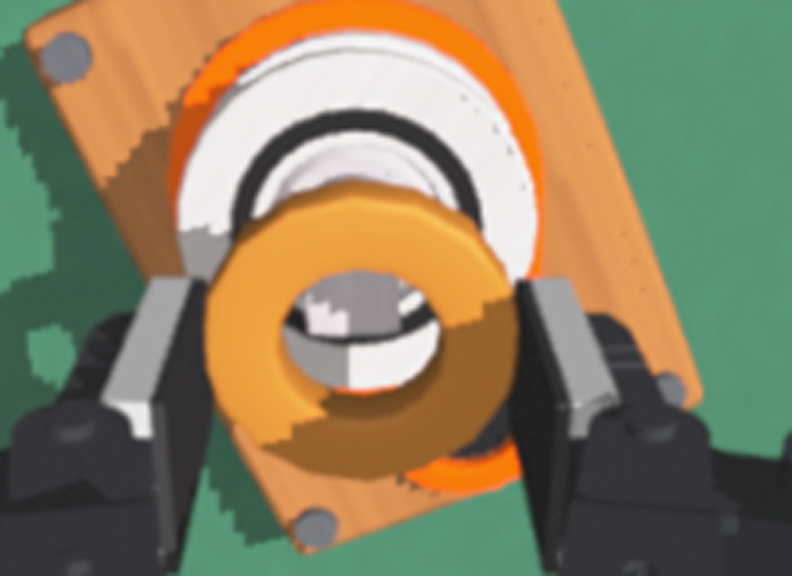

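```bash
python3 -m crank '[[0,-0.07,0.2,0],[0,0,0.4,0],[0,0,0.4,0],[0,0,0.4,0],[0,0,0.3,0],[0,0,0.2,0],[0,0,0.15,0],[0,0,0.15,0],[0,0,0.15,0],[0,0,0.1,0]]'
```

```text
time: 18.07
position: [0.5658, 0.1847, 0.0532]
ee_rot: [-0.003, -3.141, 0.0]
contact_force: [-1.3, -0.5, -0.2]
grip_width: 0.0401
```

```bash
python3 -m crank '[[0,0,0.1,0],[0,0,0.1,0],[0,0,0.1,0],[0,0,0.1,0],[0,0,0.05,0],[0,0,0.05,0],[0,0,0,0],[0,0,0,0],[0,0,0,0],[0,0,0,0]]'
```

```text
time: 18.9
position: [0.5659, 0.1846, 0.0483]
ee_rot: [-0.003, -3.141, 0.0]
contact_force: [-3.8, -0.6, -0.9]
grip_width: 0.04
```

```bash
python3 -m crank '[[0.02,0,0.05,0],[0,0,0.05,0],[0,0,0.05,0],[0,0,0,0],[0,0,0,0],[0,0,0,0],[0,0,0,0],[0,0,0,0],[0,0,0,0],[0,0,0,0]]'
```

```text
time: 19.73
position: [0.5659, 0.1847, 0.0472]
ee_rot: [0.003, 3.142, -0.0]
contact_force: [-6.5, -1.9, 8.2]
grip_width: 0.0399
```

```bash
python3 -m crank '[[0,0,0,0],[0,0,0,0],[0,0,0,0],[0,0,0,0],[0,0,-1,0],[0,0,-2,0],[0,0,-3,0],[0,0,-3,0],[0,0,-1,0],[0,0,0,0]]' 1; python3 - <<'E'
from plant import *
from h import *
import pickle
for i in range(2):
    s=sense();p=camera_params('wrist');im=camera('wrist')
pickle.dump((s,p),open('w13.pkl','wb'))
cv2.imwrite('pics/w13.png',im);print(s['position'])
crop(im,230,120,340,220,7,'pics/w13a.png')
crop(camera('side'),215,180,275,240,10,'pics/s13.png')
E
```

```text
time: 20.57
position: [0.5679, 0.1852, 0.1505]
ee_rot: [0.003, 3.136, 0.002]
contact_force: [0.7, 0.2, 0.1]
grip_width: 0.0853
[0.56682653 0.1849934  0.14861515]
```

View pics/w13a.png

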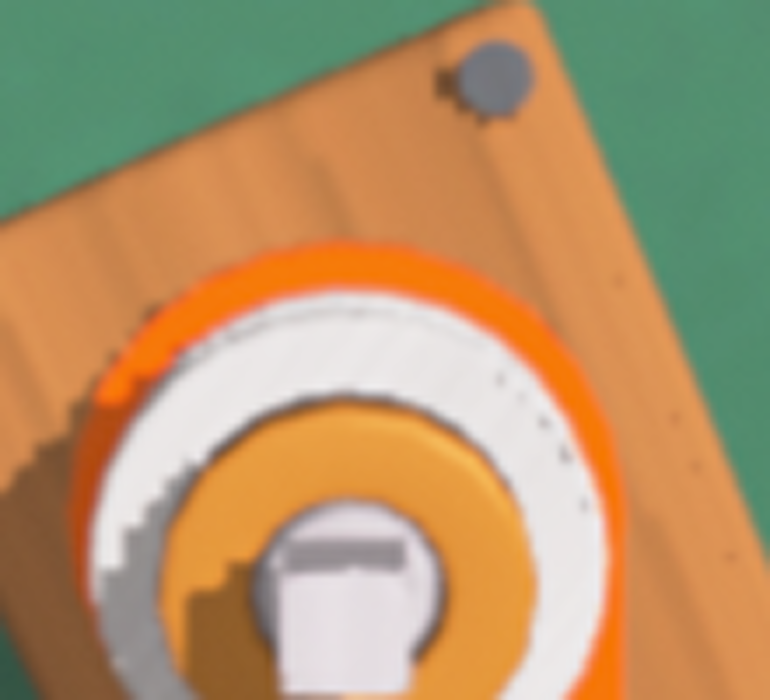

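View pics/s13.png

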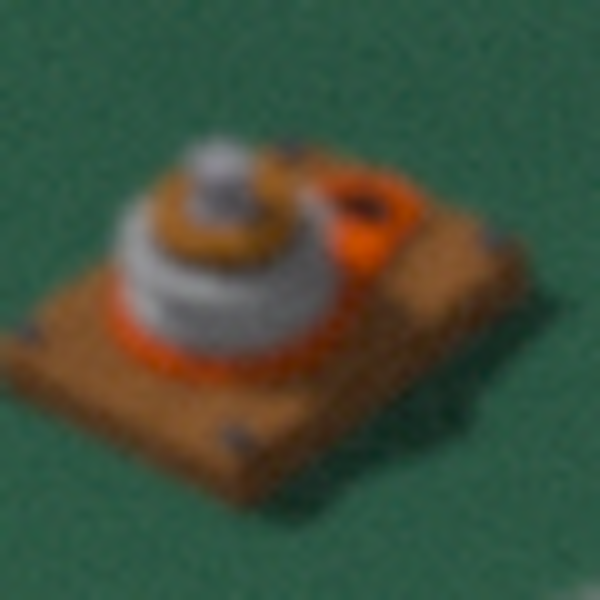

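The bush is down flat, level with the second shoulder. Measuring the square's angle in close-up.

```bash
python3 - <<'E'
from h import *
im=cv2.imread('pics/w13.png'); crop(im,258,190,303,230,16,'pics/w13b.png')
E
```

```text
(no output)
```

View pics/w13b.png

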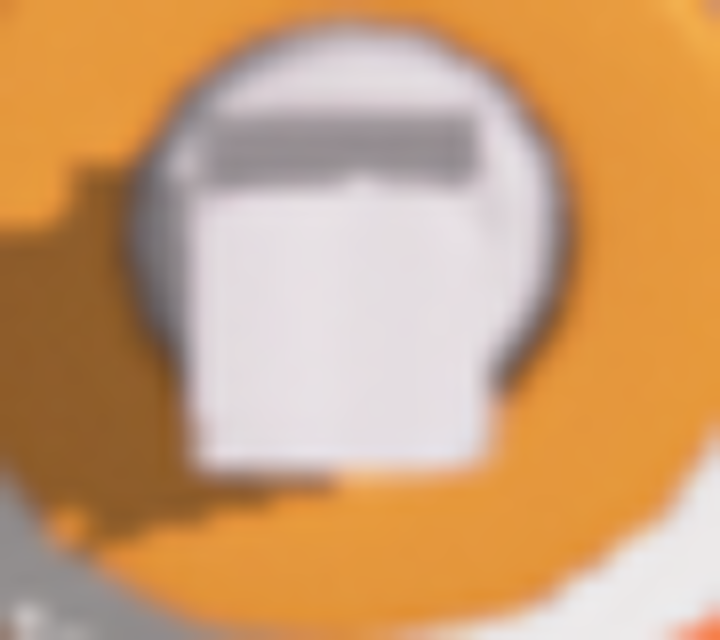

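```bash
python3 - <<'E'
from h import *
import pickle
s,p=pickle.load(open('w13.pkl','rb'))
c=np.array([px2w(p,258+x/16,190+y/16,.07,True)[:2] for x,y in [(192,190),(480,185),(490,468),(195,473)]])
print(c.round(4),c.mean(0).round(4))
for i in range(4):
    d=c[(i+1)%4]-c[i];print(np.hypot(*d).round(4),(np.degrees(np.arctan2(d[1],d[0]))+45)%90-45)
E
```

```text
[[0.5585 0.1776]
 [0.5583 0.1902]
 [0.5714 0.1908]
 [0.5716 0.1776]] [0.5649 0.184 ]
0.0127 0.9363011884924504
0.0131 2.2934648392129517
0.0132 0.9273139840260995
0.0131 0.027410525731795587
```

The square stands at about +1°. Now moving to the plate and turning by about +0.796 rad to square up with it.

```bash
python3 -m crank '[[0.45,-3.7,0,0],[0.45,-3.7,0,0],[0.45,-3.7,0,0],[0.45,-3.7,0,0],[0.45,-3.7,0,0],[0.45,-3.5,0,0],[0,0,0,0.1],[0,0,0,0.12],[0,0,0,0.12],[0,0,0,0.12]]'; python3 -m crank '[[0,0,0,0.12],[0,0,0,0.12],[0,0,0,0.1],[0,0,0,0],[0,0,0,0],[0,0,0,0],[0,0,0,0],[0,0,0,0],[0,0,0,0],[0,0,0,0]]' 0.65;  python3 - <<'E'
from plant import *
from h import *
import pickle
for i in range(2):
    s=sense();p=camera_params('wrist');im=camera('wrist')
pickle.dump((s,p),open('w14.pkl','wb'))
r=R.from_rotvec(s['ee_rot']).as_matrix();print(s['position'],np.degrees(np.arctan2(r[1,0],r[0,0])))
cv2.imwrite('pics/w14.png',im)
v=w2px(p,[.5387,-.0351,.013],True).astype(int); print(v)
crop(im,v[0]-50,v[1]-50,v[0]+50,v[1]+50,6,'pics/w14a.png')
E
```

```text
time: 21.55
position: [0.5375, -0.0356, 0.1455]
ee_rot: [-0.729, -3.053, 0.0]
contact_force: [-0.7, 0.3, 1.0]
grip_width: 0.0854
time: 22.38
position: [0.5385, -0.0352, 0.1469]
ee_rot: [1.225, 2.893, 0.0]
contact_force: [0.2, -0.4, 0.7]
grip_width: 0.0555
[ 0.53850412 -0.03524596  0.14695253] 134.0739699862776
[279 195]
```

View pics/w14a.png

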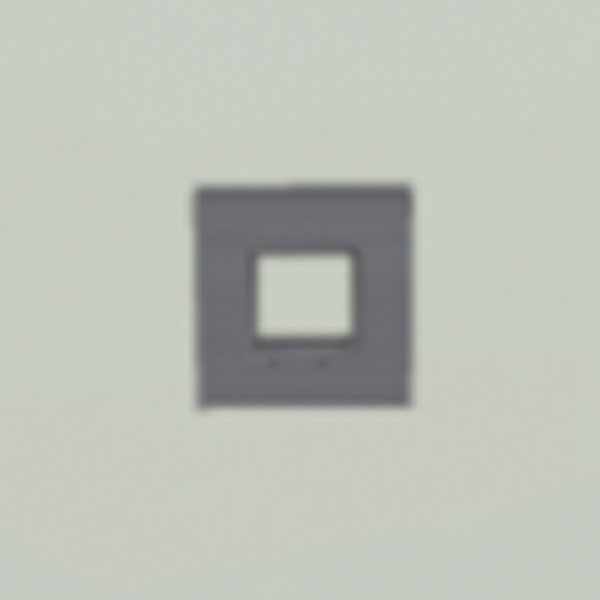

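```bash
python3 - <<'E'
from h import *
import pickle
s,p=pickle.load(open('w14.pkl','rb'));r=R.from_rotvec(s['ee_rot']).as_matrix()
f=lambda x,y:(r.T@(px2w(p,229+x/6,145+y/6,.013,True)-s['position'])*100).round(3)
print(f(303,299),f(194,299),f(412,299),f(303,407),f(303,190))
E
```

```text
[ 0.018  0.029 13.395] [ 0.019 -1.562 13.395] [ 0.02   1.62  13.395] [-1.627  0.03  13.395] [ 1.634  0.028 13.395]
```

```bash
python3 -m crank '[[0,0.05,1,0],[0,0,2,0],[0,0,2.5,0],[0,0,2.5,0],[0,0,2.5,0],[0,0,2,0],[0,0,1.2,0],[0,0,0.5,0],[0,0,0,0],[0,0,0,0]]'; python3 -m crank '[[0,0,0,0],[0,0,0,0],[0,0,0,0],[0,0,0,0],[0,0,0,0],[0,0,0,0],[0,0,0,0],[0,0,0,0],[0,0,0,0],[0,0,0,0]]' 0.2 25; python3 - <<'E'
from plant import *
from h import *
import pickle
s=sense();p=camera_params('wrist');im=camera('wrist')
pickle.dump((s,p),open('w15.pkl','wb'))
r=R.from_rotvec(s['ee_rot']).as_matrix();print(s['position'],np.degrees(np.arctan2(r[1,0],r[0,0])))
cv2.imwrite('pics/w15.png',im)
crop(im,200,190,360,310,5,'pics/w15a.png')
E
```

```text
time: 23.32
position: [0.5391, -0.0349, 0.0053]
ee_rot: [1.226, 2.892, 0.0]
contact_force: [0.5, -0.3, -0.5]
grip_width: 0.0552
time: 24.15
position: [0.5396, -0.035, 0.0061]
ee_rot: [1.226, 2.891, 0.001]
contact_force: [-1.4, -0.1, 5.2]
grip_width: 0.0309
[ 0.5396259  -0.03497315  0.00606605] 134.04521136090025
```

View pics/w15a.png

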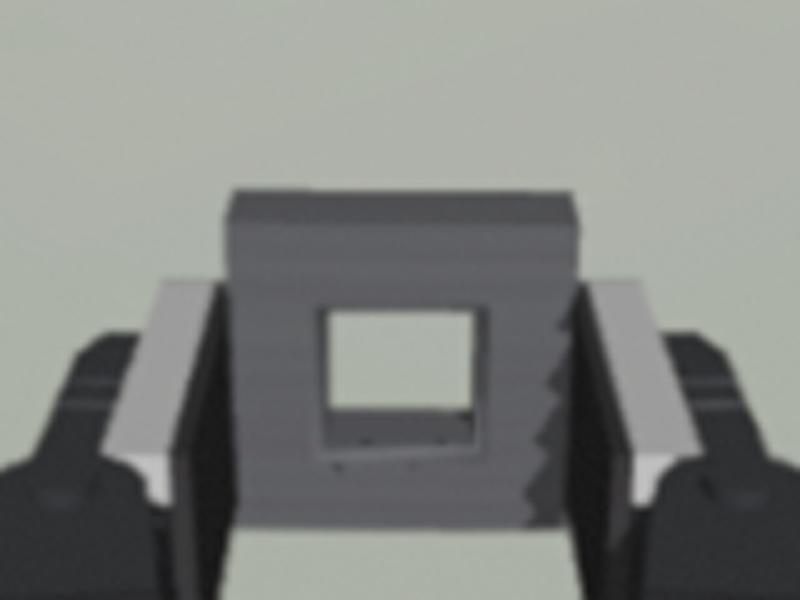

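```bash
python3 - <<'E'
from h import *
import pickle
s,p=pickle.load(open('w15.pkl','rb'));r=R.from_rotvec(s['ee_rot']).as_matrix()
f=lambda x,y:(r.T@(px2w(p,200+x/5,190+y/5,.013,True)-s['position'])*1000).round(2)
print(f(229,370),f(574,370),f(402,226),f(402,526),f(402,308),f(402,455))
E
python3 -m crank '[[0,0,-0.5,0],[0,0,-1,0],[0,0,-2,-0.1],[0,0,-2,-0.12],[0,0,-2,-0.12],[0,0,-1.5,-0.12],[0,0,-0.5,-0.12],[0,0,0,-0.12],[0,0,0,-0.12],[0,0,0,0]]'; python3 - <<'E'
from plant import *
from h import *
for i in range(2):
    s=sense();p=camera_params('wrist');im=camera('wrist')
r=R.from_rotvec(s['ee_rot']).as_matrix();print(s['position'],np.degrees(np.arctan2(r[1,0],r[0,0])))
E
```

```text
[  1.63 -15.39  -6.96] [ 1.6  16.55 -6.92] [15.99  0.6  -6.96] [-15.2    0.65  -6.91] [ 8.    0.61 -6.95] [-7.27  0.63 -6.92]
time: 25.03
position: [0.5391, -0.0349, 0.1013]
ee_rot: [-0.038, 3.14, -0.0]
contact_force: [0.2, 0.5, -0.6]
grip_width: 0.031
[ 0.53901097 -0.0349021   0.10096013] -179.07012243895002
```

Plate yaw is now about 0.9°. Carrying it to the axle.

```bash
python3 -m crank '[[-0.3,2,0,0],[-0.5,3.5,0,0],[-0.5,3.5,0,0],[-0.5,3.5,0,0],[-0.5,3.5,0,0],[-0.4,3,0,0],[-0.2,2,0,0],[0,0.9,0,0],[0,0,0,0],[0,0,0,0]]'; python3 -m crank '[[0,0,0.5,0],[0,0,0.8,0],[0,0,0.6,0],[0,0,0.2,0],[0,0,0,0],[0,0,0,0],[0,0,0,0],[0,0,0,0],[0,0,0,0],[0,0,0,0]]'; python3 - <<'E'
from plant import *
from h import *
import pickle
P=[]
for i in range(3):
    s=sense();p=camera_params('wrist');im=camera('wrist');P.append(s['position'])
pickle.dump((s,p),open('w16.pkl','wb'))
r=R.from_rotvec(s['ee_rot']).as_matrix();print(np.array(P).round(5),np.degrees(np.arctan2(r[1,0],r[0,0])))
cv2.imwrite('pics/w16.png',im)
crop(im,200,180,360,300,5,'pics/w16a.png')
print(((r.T@(np.array([.5644,.1846,0])-s['position']))*100).round(3))
E
```

```text
time: 25.97
position: [0.5635, 0.1843, 0.0998]
ee_rot: [0.026, -3.141, 0.001]
contact_force: [-0.1, -0.8, -0.9]
grip_width: 0.0313
time: 26.8
position: [0.564, 0.1847, 0.0791]
ee_rot: [-0.028, 3.141, 0.0]
contact_force: [0.3, -0.3, -0.5]
grip_width: 0.0311
[[0.56397 0.18466 0.07909]
 [0.56398 0.18469 0.07909]
 [0.56394 0.18466 0.07905]] -178.9675660551919
[-0.044 -0.008  7.905]
```

View pics/w16a.png

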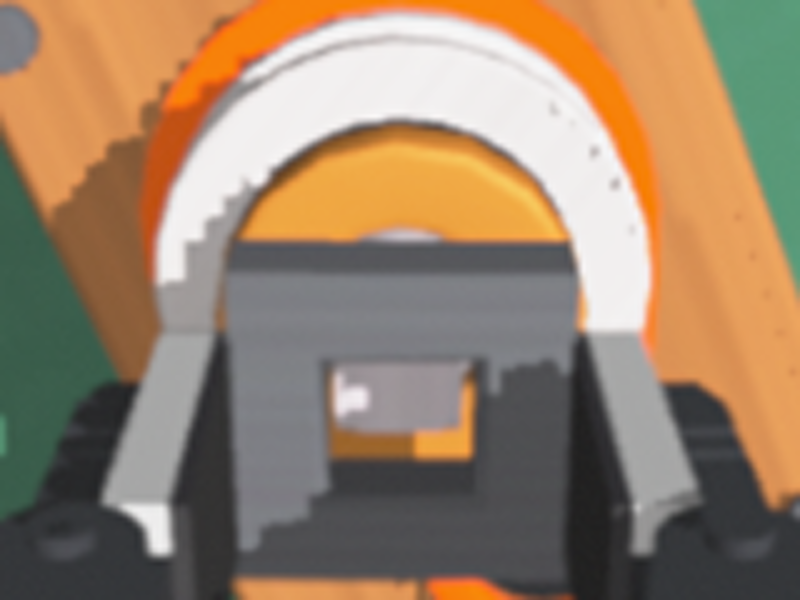

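```bash
python3 - <<'E'
from h import *
im=cv2.imread('pics/w16.png'); crop(im,258,245,302,282,18,'pics/w16b.png')
E
```

```text
(no output)
```

View pics/w16b.png

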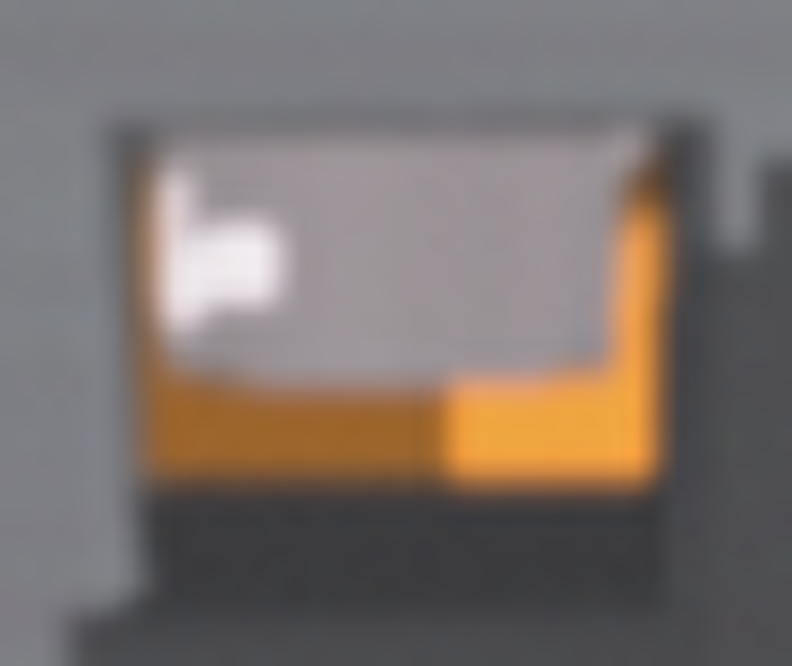

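```bash
python3 - <<'E'
from h import *
import pickle
s,p=pickle.load(open('w16.pkl','rb'));r=R.from_rotvec(s['ee_rot']).as_matrix()
f=lambda x,y,z:(r.T@(px2w(p,258+x/18,245+y/18,z,True)-s['position'])*1000).round(2)
print('axle ctr x',f(388,383,.07)[0]+6.5,f(388,383,.07),'y',f(168,350,.07)[1],f(608,350,.07)[1])
for z in (.0768,.0772):print('hole ctr x',f(404,490,z)[0]+7,'y',f(150,470,z)[1],f(658,470,z)[1])
print('hole top', f(404,605,.086), 'top back edge',f(404,115,.086))
E
```

```text
axle ctr x -0.7000000000000002 [-7.2  -0.77  9.05] y -7.08 5.54
hole ctr x -0.16000000000000014 y -7.35 6.69
hole ctr x 0.040000000000000036 y -7.33 6.67
hole top [-5.82 -0.35 -6.95] top back edge [ 8.27 -0.38 -6.95]
```

```bash
python3 -m crank '[[-0.05,-0.045,0.2,0],[0,0,0.2,0],[0,0,0.1,0],[0,0,0.05,0],[0,0,0.05,0],[0,0,0.05,0],[0,0,0.05,0],[0,0,0,0],[0,0,0,0],[0,0,0,0]]'; python3 - <<'E'
from plant import *
from h import *
import pickle
s=sense();p=camera_params('wrist');im=camera('wrist')
pickle.dump((s,p),open('w17.pkl','wb'))
print(s['position'],s['contact_force'],s['ft_torque'])
cv2.imwrite('pics/w17.png',im)
crop(im,258,245,302,282,18,'pics/w17b.png')
E
```

```text
time: 27.78
position: [0.5644, 0.1842, 0.0719]
ee_rot: [-0.028, 3.141, -0.0]
contact_force: [-0.1, 1.5, -1.3]
grip_width: 0.0312
[0.56440202 0.18416598 0.07194582] [-0.14851114  1.5193151  -1.28551003] [-0.00489316 -0.009677   -0.02070805]
```

View pics/w17b.png

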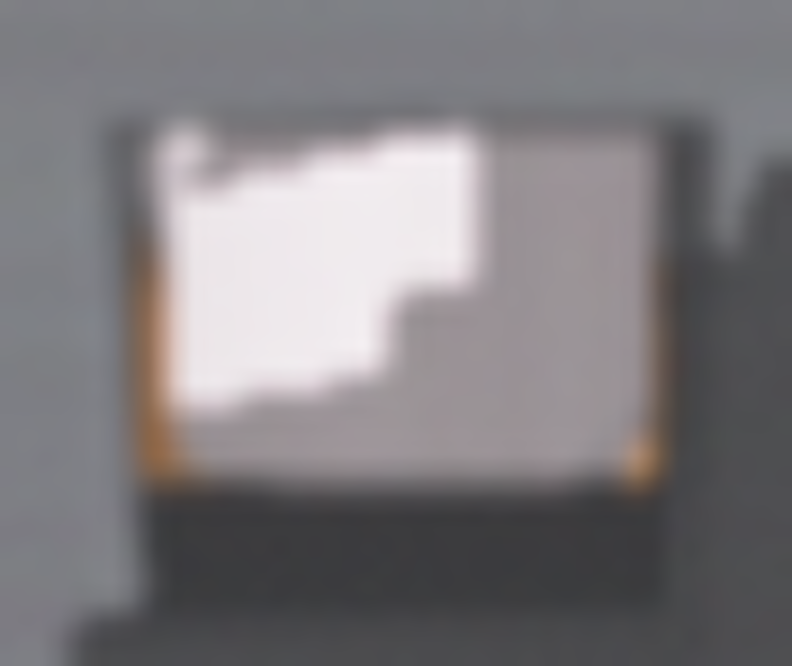

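```bash
python3 -m crank '[[-0.025,0.02,0,0],[0,0,0.03,0],[0,0,0.03,0],[0,0,0.03,0],[0,0,0.03,0],[0,0,0.03,0],[0,0,0,0],[0,0,0,0],[0,0,0,0],[0,0,0,0]]'
```

```text
time: 28.67
position: [0.5647, 0.1844, 0.0704]
ee_rot: [-0.028, 3.141, 0.0]
contact_force: [-0.8, 0.1, -1.0]
grip_width: 0.0311
```

```bash
python3 -m crank '[[0,0,0.05,0],[0,0,0.05,0],[0,0,0.05,0],[0,0,0.05,0],[0,0,0.05,0],[0,0,0.05,0],[0,0,0,0],[0,0,0,0],[0,0,0,0],[0,0,0,0]]'; python3 - <<'E'
from plant import *
s=sense();print(s['position'],s['contact_force'],s['ft_torque'])
E
```

```text
time: 29.5
position: [0.5647, 0.1844, 0.0674]
ee_rot: [-0.028, 3.141, 0.0]
contact_force: [0.8, 0.0, -0.5]
grip_width: 0.0311
[0.5646589  0.18439777 0.06743109] [ 0.83173542  0.01380331 -0.50179972] [-0.03162363  0.04536409 -0.03756198]
```

The plate is over the square with no force. Lowering on.

```bash
python3 -m crank '[[0,0,0.1,0],[0,0,0.1,0],[0,0,0.1,0],[0,0,0.1,0],[0,0,0.1,0],[0,0,0.1,0],[0,0,0.1,0],[0,0,0.05,0],[0,0,0,0],[0,0,0,0]]'
```

```text
time: 30.33
position: [0.5647, 0.1844, 0.0599]
ee_rot: [0.028, -3.141, 0.0]
contact_force: [-0.0, -1.0, -0.0]
grip_width: 0.0308
```

```bash
python3 -m crank '[[0,0,0.05,0],[0,0,0.05,0],[0,0,0.05,0],[0,0,0.05,0],[0,0,0.03,0],[0,0,0,0],[0,0,0,0],[0,0,0,0],[0,0,0,0],[0,0,0,0]]'
```

```text
time: 31.17
position: [0.5647, 0.1844, 0.0579]
ee_rot: [-0.028, 3.141, 0.0]
contact_force: [-1.6, -0.4, 6.4]
grip_width: 0.0313
```

Seated at 0.0579 (predicted 0.0581) with 6 N. Releasing and retreating.

```bash
python3 -m crank '[[0,0,0,0],[0,0,0,0],[0,0,0,0],[0,0,0,0],[0,0,-1,0],[0,0,-2,0],[0,0,-3,0],[0,0,-3,0],[0,0,-1,0],[0,0,0,0]]' 1; python3 - <<'E'
from plant import *
from h import *
for i in range(2):
    s=sense();p=camera_params('wrist');im=camera('wrist')
cv2.imwrite('pics/w18.png',im);print(s['position'],s['contact_force'])
crop(im,220,150,340,250,6.5,'pics/w18a.png')
crop(camera('side'),215,180,275,240,10,'pics/s18.png')
cv2.imwrite('pics/sc18.png',camera('scene'))
E
```

```text
time: 32.0
position: [0.5664, 0.1849, 0.1612]
ee_rot: [-0.028, 3.136, 0.002]
contact_force: [0.3, 0.1, 0.2]
grip_width: 0.0855
[0.56544788 0.18459648 0.15927219] [-5.16649583e-04 -1.67815534e-01 -1.14891181e+00]
```

View pics/w18a.png

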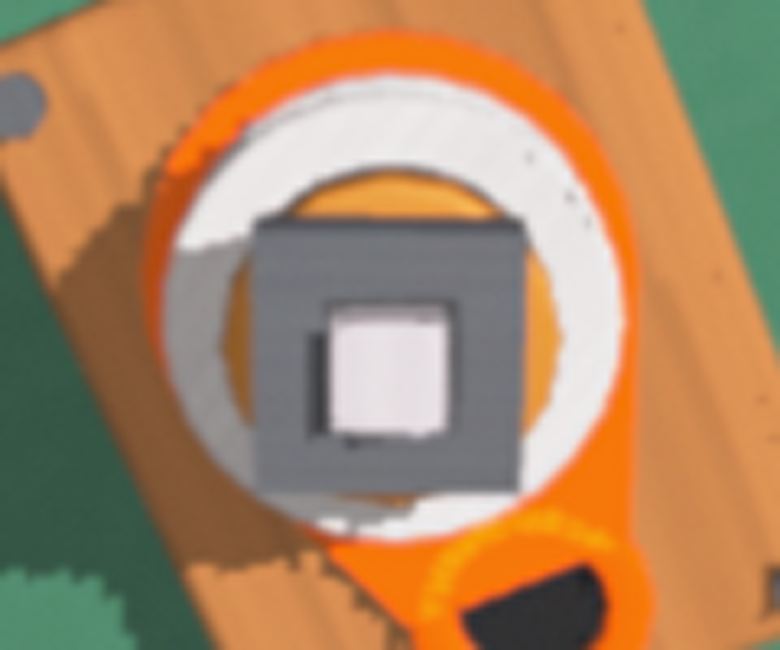

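View pics/s18.png

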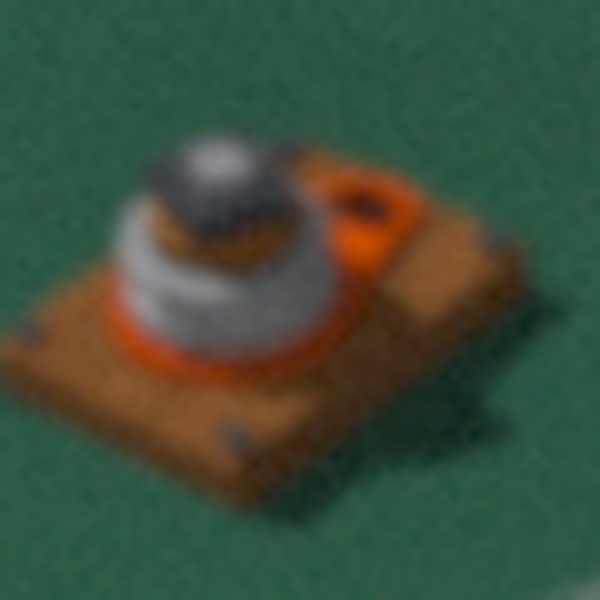

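View pics/sc18.png

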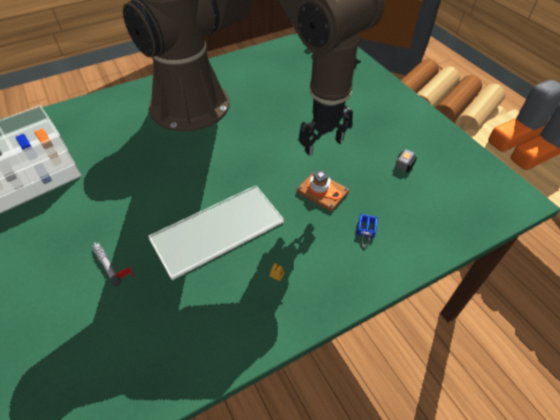

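The plate lies flat with the square end standing through it (crop around (390,370)). The tray is empty and the bystanders are where they were. Handing in.

```bash
python3 -m crank '[[0,0,-0.5,0],[0,0,-0.5,0],[0,0,0,0],[0,0,0,0],[0,0,0,0],[0,0,0,0],[0,0,0,0],[0,0,0,0],[0,0,0,0],[0,0,0,0]]'; python3 -c "
from plant import *
print(finish_job())"
```

```text
time: 33.03
position: [0.5646, 0.1844, 0.1676]
ee_rot: [0.028, -3.141, 0.0]
contact_force: [-0.4, 0.0, -0.6]
grip_width: 0.0856
the job is handed in; nothing more can be done
None
```

The pulley is back together: the sheave, then the bush, then the lock plate are on the axle, each lowered home and released. I handed the job in at about 33 s of the 72 s allowed.

- **Seating:** Each part came down to within about 0.2 mm of its predicted height. It stopped there with a light push: about 10 N for the sheave, 8 N for the bush and 6 N for the plate.
- **Lock plate:** The axle's square stood at about 1° to the robot's own x and y axes. I turned the plate to match while carrying it, so it slipped over the square without the rest-and-turn step.
- **Last pictures:** All three parts lie flat with the square end standing up through the plate. The tray is empty and the other climbing kit looks unmoved.
- **Disagreements:** The side and scene cameras differed by up to about 8 mm, so I relied on the wrist camera. The bush took a sideways force of up to about 6.5 N while it was being seated. Closing the jaws in the tray pressed each part down by about 5 to 12 N.

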